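Pack the colour pots under the cantilever tray and clamp the kit box

TASK

The decorating contest is over: lift the yellow tray of the blue kit box up and over on its arms until it rests open behind the box, stand every colour pot that is on the table (white pots with coloured lids) upright on the floor of the compartment underneath, and lower the tray fully again with the ring cutter still in it. Then push the grey clamp with the red wing knob all the way in over the tray's rim and only then turn the knob a quarter turn clockwise to lock it. Leave everything else on the table as it is.

Things in the scene. Friction and masses are not known exactly. Their poses are not given: they have to be found in the camera images.
- kit_box: Blue open box fixed to the table, 150 (its x) x 230 (y) mm outside, walls 68 high, 4 thick, floor 4 thick. Origin: centre of its underside. Front is -x, with the clamp on a grey bracket (70 wide, top at 60, out to x = -193); the tray opens towards +x. Box yaw is 1.57 +-0.3 rad. The tray is yellow, 150 x 230, walls 25, 0.3 kg, underside 70 above the table when closed.
- tray_lift (a joint): Angle q of the tray's side arms, rad: 0 closed, 2.269 open. The tray stays level and moves on an arc of radius 105 mm in the box's x-z plane: any of its points shifts from closed by dx = 105*(cos 25deg - cos(25deg+q)), dz = 105*(sin(25deg+q) - sin 25deg) mm; open is 190 behind at equal height. It rests by itself at either end and falls slowly to the nearer one; lifting takes 5 N.
- tray_grip (a point): Centre of the tray's black carrying bar: 90 mm long along the box's y, 14 wide in x, 12 high, over the tray's middle on two posts at y = +-40. With the tray closed this point is above the box's origin, 129 mm above the table and 34 mm above the tops of the tray's walls. Axes as the box's.
- tray_floor (a point): Centre of the tray's inner floor, 74 mm above the table when closed. Axes as the box's. A 24 mm high rib along y at the middle parts the tray in two.
- clamp_slide (a joint): Travel of the grey clamp block towards the tray along the box's +x, m: drawn back at the start (0 to 0.010), 0.035 fully in, where its steel nose reaches over the tray's front rim. Friction about 2 N; stays where left.
- clamp_turn (a joint): Turn of the red wing knob on the clamp block about the vertical, rad: 0 unlocked (wing along the box's y) to 1.571 locked (wing along the box's x), growing clockwise seen from above. Friction about 0.04 N m; stays where left.
- clamp_grip (a point): On the vertical axis of the red wing knob at the height to grip it, 128 mm above the table. The wing is 10 mm thick, 44 long, and stands from 110 to 140 mm above the table; the block's top (50 x 44) is at 106 mm. At clamp_slide = s it lies at x = -150 mm + s in the box's frame, y = 0.
- pot_red: Colour pot: white plastic cylinder, 42 mm diameter, 50 mm tall, with red lid (the top 14 mm, same diameter) and red band; about 80 g. Origin: centre of its underside, z up when it stands. Absent in some runs.
- pot_green: Colour pot: white plastic cylinder, 42 mm diameter, 50 mm tall, with green lid (the top 14 mm, same diameter) and green band; about 80 g. Origin: centre of its underside, z up when it stands. Absent in some runs.
- pot_blue: Colour pot: white plastic cylinder, 42 mm diameter, 50 mm tall, with blue lid (the top 14 mm, same diameter) and blue band; about 80 g. Origin: centre of its underside, z up when it stands. Absent in some runs.
- pot_orange: Colour pot: white plastic cylinder, 42 mm diameter, 50 mm tall, with orange lid (the top 14 mm, same diameter) and orange band; about 80 g. Origin: centre of its underside, z up when it stands. Absent in some runs.
- ring_cutter: Steel ring cutter, 50 mm outside diameter, 18 mm high, lying in one half of the tray; it is to stay in the tray. Origin: centre of its underside.
- nozzle: Steel piping nozzle, a cone 26 mm across its foot and 42 mm high, standing among the pots; not to be moved. Origin: centre of its underside.
- tumbler: White plastic tumbler, 80 mm across, 115 mm tall; not to be moved. Origin: centre of its underside.
- icing_tub: Black tub with a pale top, 116 mm across, 110 mm tall; not to be moved. Origin: centre of its underside.
- rolling_pin: Wooden rolling pin, 42 mm thick, 300 mm long along its y; not to be moved. Origin: middle of its underside.
- spatula: Spatula lying flat on the green mat at the right; not to be moved.
- bowl: White bowl, 130 mm across, 55 mm tall, at the left; not to be moved. Origin: centre of its underside.
Mind the look-alikes: they are no part of the job. There is more than one size of the pot_orange; the one meant has the size given above.

How it is judged:
By the outcome, as a careful person would: the job done as asked, in the order asked, and still so for the second after the job is handed in, with the robot touching nothing.
Of pot_red, pot_green, pot_blue, pot_orange only 3 to 4 are there at a start; the rules pass over those that are not, and their reading is None.
At some moment in a run one of pot_red, pot_green, pot_blue, pot_orange may be knocked a few centimetres aside while the robot is not near it.
Once in a run the grip may slacken for a moment while it holds something.
It also fails if it takes over 200 s, if anything falls off the work surface, if the arm or the gripper's body presses on something with over 40 N, if the wrist force passes 120 N, or if a joint passes its speed limit or range.

ROBOT

A 7-joint arm with a two-finger parallel gripper is mounted at the origin on the work surface. World frame = base frame: x ahead of the robot, y to its left, z up, the work surface at z = 0. Lengths are in m, angles in rad, forces in N, time in s.
With the tool pointing down it reaches from about 0.425 to 0.95 m from the base axis. Payload 4.7 kg.
Tool frame: the origin (TCP) lies between the finger pads; the fingertips stand 25 mm ahead of it and the grasp point (between the pads) lies 6 mm ahead of it; z points along the fingers, y is the line along which they close (so a half turn about z gives the same grasp; the last joint's range is limited). The gripper opens to 87 mm and grips with 3 to 60 N. Pads are 19 mm wide; open, the fingers measure 117 mm over their backs; the gripper's body (75 mm by 190 mm) begins 51 mm behind the grasp point.
Start: joints at [-1.27, 0.469, -0.049, 1.532, 0.024, 1.141, -0.082], TCP at [0.219, 0.639, 0.248] pointing down, gripper open.
Joint ranges: [-2.59, 2.59], [-0.33, 1.99], [-1.39, 1.29], [0.1, 2.45], [-1.04, 4.18], [0.21, 1.99], [-2.66, 2.66]. Speed limits (rad/s): [2.57, 2.57, 3.14, 3.14, 3.14, 3.14, 3.14].

INTERFACE

Orientations are given as a unit quaternion [x, y, z, w].
In Python, from station import get_state, capture, sign_off gives the robot as it stands. The module is installed in compiled form; this text tells all that it offers.
- The arm moves only by the tool play_rows, never from a script. Its argument "targets" is a list of rows, each an object with "rot": the turn, a rotation vector about the world's x, y, z in degrees, a list of three; "slide": the shift along the world's x, y, z in m, a list of three; "jaw": the gripper command: -1 is fully open, 1 is shut, values between are in proportion. In form: [{"rot": [ax, ay, az], "slide": [tx, ty, tz], "jaw": jaw}, ...]. A call has 1 to 20 rows; each row shifts and turns the commanded pose from where the row before left it; what a row does not reach is not made up. A row lasts 1/10 s, in which the tool goes at most 50 mm and 8.59 degrees, less where a joint would pass 70% of its speed; a pose out of reach is approached as far as the arm can. A call with a gripper value outside its range is refused whole. The fingers move at their own pace and stop on an object; "grip_force" is the grip in N (left out, the last holds). Time passes only in rows, so rows that do not move let the fingers close. It gives the time, the measured TCP pose, the force, the opening and the grip force at its end, in the units of the state.
- get_state(): the state, without advancing time (a new reading comes with each control period).
- capture(name): name is "side" or "top" or "wrist"; returns a dict with "img" (480x640x3 uint8, blue, green, red), "depth" (480x640 float32, m along the optical axis (not along the pixel's ray), 0 where there is no reading), "mtx" (3x3 intrinsics, pixels), "view" (4x4, takes a point from world to camera coordinates). Camera axes: x right, y up, looking along -z (the intrinsics and any distortion apply to the point x, -y, -z); pixel columns grow to the right and rows downward; lengths in m; the calibration is good to about 2 mm. A picture is of the moment at which its call begins.
- sign_off(): hands the job in; it is judged then, once.
The state is a dict: "clock": time; "q": joint angles; "qd": joint speeds; "effort": joint torques, N m; "tool_pos": TCP position; "ee_rot": TCP orientation; "contact_force": force on the tool from outside, world axes, zero at the start; "ft_torque": the same for the moment, N m; "finger_gap": finger opening in m; "finger_force": force on a finger pad.
Only numpy, scipy, OpenCV 4.12 (cv2) and the standard library are available. Lean on these libraries where they do the work, as an engineer would, in place of code of your own. Each camera call takes 0.05 s, during which the arm holds its last target. There are 200 camera calls.

## Working session

There is one attempt and no reset: what is moved stays moved. The work goes in short steps, Python scripts to look and compute and a tool call to move; the robot and the scene stay as the last step left them, time stands still between calls to the robot, and variables do not carry over. Pictures are saved under pics/ and viewed, at most 14 in all, crops included, and the job is handed in when it is done.

Besides the shell and the picture viewer there is one more tool, called after "Emit:" in YAML: its name, and indented under it one key for each argument. play_rows: Moves the arm, as the interface text tells. Its arguments: {"type":"object","properties":{"targets":{"type":"array","items":{"type":"object","properties":{"rot":{"type":"array","items":{"type":"number"}},"slide":{"type":"array","items":{"type":"number"}},"jaw":{"type":"number"}}}},"grip_force":{"type":"number"}},"required":["targets"]}

```bash
mkdir -p pics; cat > h.py <<'E'
import numpy as np, cv2, pickle
from station import get_state, capture, sign_off
def snap(name,fn):
    c=capture(name); cv2.imwrite('pics/%s.png'%fn,c['img']); pickle.dump(c,open('pics/%s.pkl'%fn,'wb')); return c
def load(fn): return pickle.load(open('pics/%s.pkl'%fn,'rb'))
def world(c,u,v,d=None):
    if d is None:
        p=c['depth'][int(v)-1:int(v)+2,int(u)-1:int(u)+2]; d=np.median(p[p>0])
    K=c['mtx']; p=np.array([(u-K[0,2])/K[0,0]*d,-(v-K[1,2])/K[1,1]*d,-d,1])
    return (np.linalg.inv(c['view'])@p)[:3]
def cloud(c):
    K=c['mtx'];v,u=np.mgrid[:480,:640];d=c['depth']
    p=np.stack([(u-K[0,2])/K[0,0]*d,-(v-K[1,2])/K[1,1]*d,-d,np.ones_like(d)],-1)
    return (p@np.linalg.inv(c['view']).T)[...,:3]
def atz(c,u,v,z):
    a=world(c,u,v,1.0); o=np.linalg.inv(c['view'])[:3,3]; return o+(a-o)*(z-o[2])/(a[2]-o[2])
def proj(c,p):
    q=c['view']@np.append(p,1); K=c['mtx']; return K[0,0]*q[0]/-q[2]+K[0,2], K[1,1]*-q[1]/-q[2]+K[1,2]
E
python3 - <<'E'
from h import *
np.set_printoptions(precision=3,suppress=True)
for n in ('top','side'):
    c=snap(n,n+'0'); print(c['mtx'],np.linalg.inv(c['view'])[:3])
print(get_state())
E
```

```text
[[452.01    0.    321.682]
 [  0.    452.01  245.45 ]
 [  0.      0.      1.   ]] [[-0.011  0.988 -0.153  0.406]
 [-1.    -0.01   0.007  0.006]
 [ 0.005  0.153  0.988  1.507]]
[[588.867   0.    323.452]
 [  0.    588.867 243.836]
 [  0.      0.      1.   ]] [[ 0.767  0.396 -0.504 -0.14 ]
 [-0.641  0.473 -0.604 -0.927]
 [-0.     0.787  0.617  1.073]]
{'clock': 0.1, 'q': array([-1.27 ,  0.469, -0.049,  1.534,  0.024,  1.141, -0.082]), 'qd': array([ 0.001, -0.002,  0.001, -0.001,  0.002,  0.   ,  0.   ]), 'effort': array([  0.001, -50.917,  -0.081, -23.683,  -0.061,   0.034,   0.   ]), 'tool_pos': array([0.218, 0.638, 0.247]), 'ee_rot': array([ 0.164,  0.986, -0.001, -0.   ]), 'contact_force': array([-0.882,  0.863,  0.091]), 'ft_torque': array([0.016, 0.045, 0.004]), 'finger_force': 0.0, 'finger_gap': 0.08693073420464549}
```

View pics/top0.png

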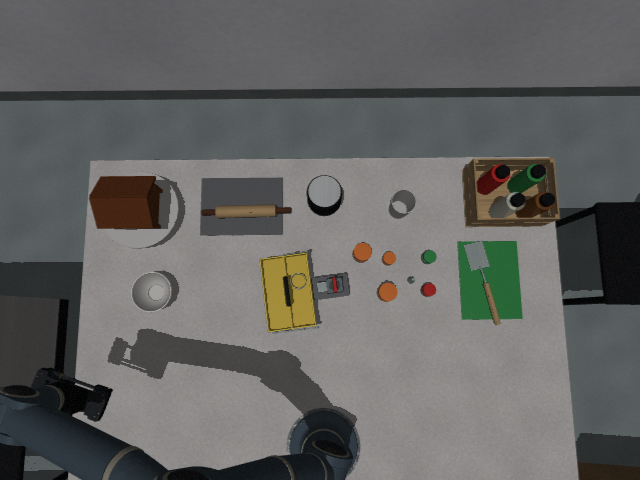

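View pics/side0.png

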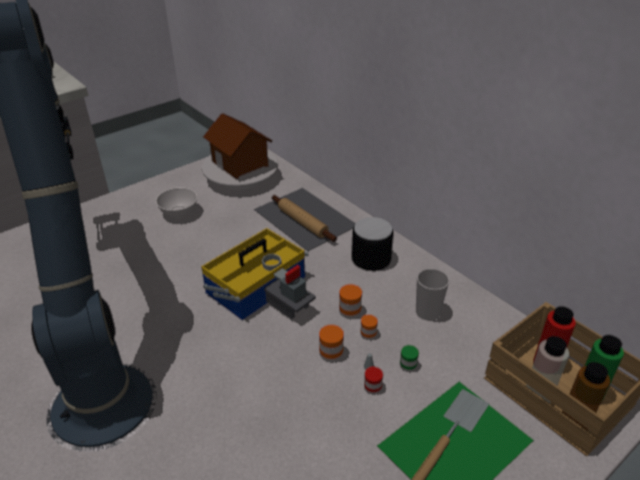

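The top view shows the box near (290,291) with its clamp at (333,285) facing right. Red is at (428,289), green at (429,257) and the nozzle at (411,280). The three orange candidates are (362,252), (389,258) and (387,291). The small one at (389,258) looks the same size as red and green, so I'll check it by measuring and in a crop.

```bash
python3 - <<'E'
from h import *
np.set_printoptions(precision=4,suppress=True)
c=load('top0'); W=cloud(c); hsv=cv2.cvtColor(c['img'],cv2.COLOR_BGR2HSV); Z=W[...,2]
for n,(u,v) in dict(oA=(362,252),oB=(389,258),oC=(387,291),green=(429,257),red=(428,289),noz=(411,280)).items():
    s=np.s_[v-14:v+15,u-14:u+15]; z=Z[s]; top=np.percentile(z,98); m=(z>top-.012)
    n_,l,st,ce=cv2.connectedComponentsWithStats(m.astype('uint8')); 
    k=1+np.argmax(st[1:,4]); p=W[s][l==k]; ctr=p.mean(0); area=st[k,4]; d=1.507-top
    print(n,'top',top,'ctr',ctr,'equivdiam',2*np.sqrt(area/np.pi)*d/452, np.ptp(p[:,:2],axis=0))
# box: yellow tray
m=((hsv[...,0]>20)&(hsv[...,0]<32)&(hsv[...,1]>150)&(hsv[...,2]>60)); m[:, :250]=0;m[:,340:]=0;m[:240]=0;m[340:]=0
p=W[m&(Z>.085)]; r=cv2.minAreaRect(p[:,:2].astype('float32')); print('tray',r, np.median(p[:,2]))
b=(Z>.115)&(Z<.16); b[:, :250]=0;b[:,355:]=0;b[:240]=0;b[340:]=0
n_,l,st,ce=cv2.connectedComponentsWithStats(b.astype('uint8'))
for k in range(1,n_):
    if st[k,4]>8: q=W[l==k]; print(ce[k],st[k,4],q.mean(0),cv2.minAreaRect(q[:,:2].astype('float32')), np.median(q[:,2]))
s=load('side0')
a=cv2.resize(s['img'][270:410,310:440],None,fx=4,fy=4,interpolation=3); e=cv2.resize(c['img'][235:345,250:450],None,fx=4,fy=4,interpolation=3)
cv2.imwrite('pics/cropside.png',a);cv2.imwrite('pics/croptop.png',e)
E
```

```text
oA top 0.0743621331123566 ctr [ 0.6061 -0.1325  0.0812] equivdiam 0.05777943679448359 [0.23  0.168]
oB top 0.05349174315633234 ctr [ 0.5883 -0.2208  0.0613] equivdiam 0.0410524529959309 [0.2026 0.2482]
oC top 0.07563767225533818 ctr [ 0.4782 -0.2091  0.0807] equivdiam 0.05860603596498143 [0.1   0.244]
green top 0.05350470868392611 ctr [ 0.5915 -0.3509  0.0603] equivdiam 0.0424708093515773 [0.2074 0.3805]
red top 0.053666066288201114 ctr [ 0.4854 -0.3477  0.0496] equivdiam 0.04199856363608804 [0.0387 0.0406]
noz top 0.049261339274285706 ctr [ 0.4861 -0.3322  0.0483] equivdiam 0.018555940460988383 [0.0296 0.0086]
tray ((0.4822372794151306, 0.09833317995071411), (0.22893905639648438, 0.16172951459884644), 7.980359077453613) 0.09405090813323136
[286.2101 290.9783] 138 [0.4805 0.1055 0.1336] ((0.48185816407203674, 0.10584846138954163), (0.0888712927699089, 0.014072785153985023), 7.331128120422363) 0.1337665643311523
[334.1887 283.9811] 53 [ 0.4998 -0.0398  0.1376] ((0.49974560737609863, -0.040648601949214935), (0.04269098490476608, 0.011270207352936268), 7.319157123565674) 0.13847888385057372
```

View pics/cropside.png

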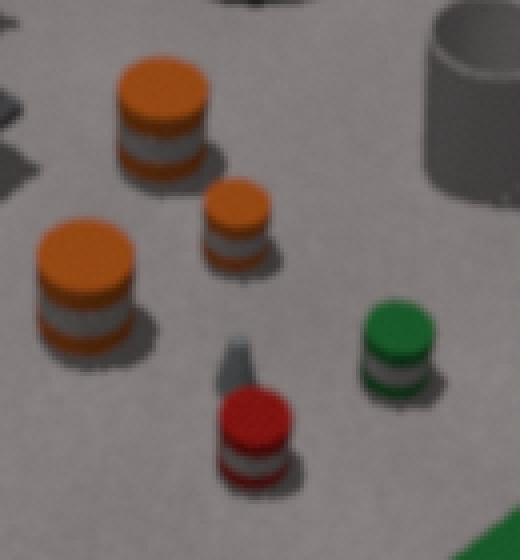

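View pics/croptop.png

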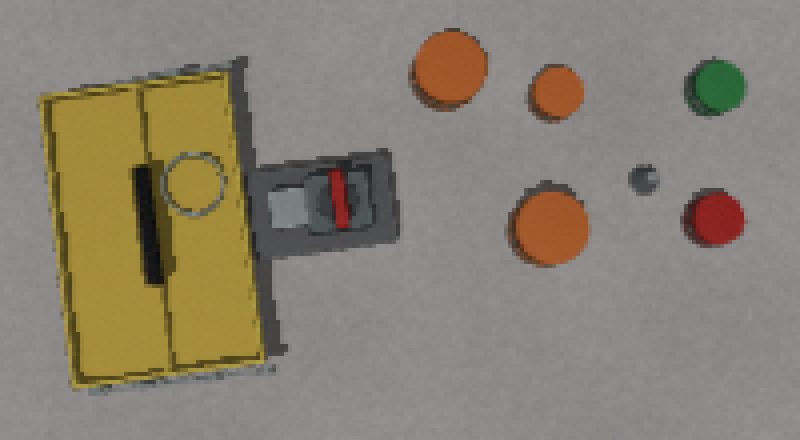

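The crops confirm the choice. The small orange at (389,258) measures 41 mm across and about 50 mm tall, matching red and green. The other two oranges are about 58 mm across and 73 mm tall, so they're decoys. There is no blue pot. Next I'll refine the pose numbers.

```bash
cat >> h.py <<'E'
def pots(c):
    hsv=cv2.cvtColor(c['img'],cv2.COLOR_BGR2HSV); W=cloud(c); out={}
    for n,(a,b) in dict(red=(0,4),orange=(6,15),green=(55,75)).items():
        m=((hsv[...,0]>=a)&(hsv[...,0]<=b)&(hsv[...,1]>150)&(W[...,2]>.044)&(W[...,2]<.062)).astype('uint8')
        k_,l,st,ce=cv2.connectedComponentsWithStats(m)
        for k in range(1,k_):
            if st[k,4]>60:
                (x,y),r=cv2.minEnclosingCircle(np.argwhere(l==k)[:,::-1].astype('float32'))
                p=atz(c,x,y,.05); print(n,(x,y),'r',r,'world',p.round(4),'area',st[k,4])
E
python3 - <<'E'
from h import *
c=load('top0'); pots(c)
for n,(u,v) in dict(oA=(362,252),oC=(387,291),noz=(411,280),tumb=(402,203)).items(): print(n,world(c,u,v).round(3))
# box from tray outline corners at z=.095
b=(286.2+.0,290.98); print('bar',atz(c,*b,.135)); print('knob',atz(c,334.19,283.98,.14))
E
```

```text
red (429.0301208496094, 289.4277038574219) r 6.500574111938477 world [ 0.4851 -0.3476  0.05  ] area 129
orange (389.0, 257.5) r 6.265082359313965 world [ 0.5898 -0.2222  0.05  ] area 119
oA [ 0.606 -0.133  0.07 ]
oC [ 0.48  -0.209  0.07 ]
noz [ 0.517 -0.294  0.034]
tumb [ 0.784 -0.281  0.   ]
bar [0.48031552 0.10544459 0.135     ]
knob [ 0.49959582 -0.03975233  0.14      ]
```

Emit:
play_rows:
  targets:
    - {"rot": [0,0,1.3],"slide": [0.005,-0.01,0],"jaw": -1}
    - {"rot": [0,0,1.3],"slide": [0.01,-0.02,0],"jaw": -1}
    - {"rot": [0,0,1.3],"slide": [0.014,-0.0285,0],"jaw": -1}
    - {"rot": [0,0,1.3],"slide": [0.014,-0.0285,0],"jaw": -1}
    - {"rot": [0,0,1.3],"slide": [0.014,-0.0285,0],"jaw": -1}
    - {"rot": [0,0,1.3],"slide": [0.014,-0.0285,0],"jaw": -1}
    - {"rot": [0,0,1.3],"slide": [0.014,-0.0285,0],"jaw": -1}
    - {"rot": [0,0,1.3],"slide": [0.014,-0.0285,0],"jaw": -1}
    - {"rot": [0,0,1.3],"slide": [0.014,-0.0285,0],"jaw": -1}
    - {"rot": [0,0,1.3],"slide": [0.014,-0.0285,0],"jaw": -1}
    - {"rot": [0,0,1.3],"slide": [0.014,-0.0285,0],"jaw": -1}
    - {"rot": [0,0,1.3],"slide": [0.014,-0.0285,0],"jaw": -1}
    - {"rot": [0,0,1.3],"slide": [0.014,-0.0285,0],"jaw": -1}
    - {"rot": [0,0,1.3],"slide": [0.014,-0.0285,0],"jaw": -1}
    - {"rot": [0,0,1.3],"slide": [0.014,-0.0285,0],"jaw": -1}
    - {"rot": [0,0,1.3],"slide": [0.014,-0.0285,0],"jaw": -1}
    - {"rot": [0,0,1.3],"slide": [0.014,-0.0285,0],"jaw": -1}
    - {"rot": [0,0,1.3],"slide": [0.014,-0.0285,0],"jaw": -1}
    - {"rot": [0,0,1.3],"slide": [0.014,-0.0285,0],"jaw": -1}
    - {"rot": [0,0,1.3],"slide": [0.009,-0.019,0],"jaw": -1}
  grip_force: 30

```text
clock: 2.1
tool_pos: [0.4811, 0.1027, 0.2474]
ee_rot: [-0.061, 0.998, -0.0, -0.0]
contact_force: [-0.3, 0.4, 0.6]
finger_gap: 0.0873
finger_force: 0.0
```

```bash
python3 - <<'E'
from h import *
c=snap('wrist','w1'); print(np.linalg.inv(c['view'])[:3].round(3),get_state()['tool_pos'])
E
```

```text
[[-0.122 -0.953 -0.276  0.406]
 [ 0.993 -0.117 -0.034  0.093]
 [-0.    -0.278  0.961  0.385]] [0.48233148 0.0995814  0.24746133]
```

View pics/w1.png

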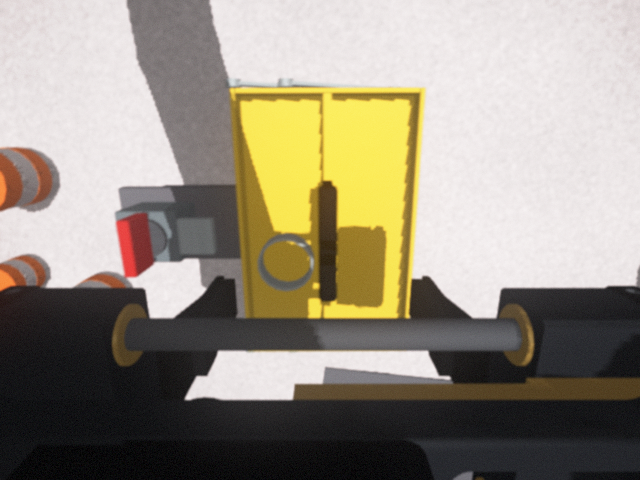

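The wrist view shows the bar from (328,183) to (328,300), the ring cutter at (286,262) and the knob at (135,243). I'll compute the bar pose from these.

```bash
python3 - <<'E'
from h import *
c=load('w1')
a=atz(c,328,183,.135);b=atz(c,328,299,.135);print(a,b,(a+b)/2,np.linalg.norm(a-b),np.degrees(np.arctan2(*(a-b)[1::-1])))
W=cloud(c); v=W[200:280,322:334]; m=v[...,2]>.12; print(v[m].mean(0), world(c,328,230))
for u,w in ((237,93),(423,91),(246,347)): print(world(c,u,w))
s=get_state(); print(s['clock'],s['tool_pos'],s['ee_rot'],s['qd'].round(3),s['q'].round(2))
E
```

```text
[0.43624982 0.10079284 0.135     ] [0.52481043 0.1120361  0.135     ] [0.48053012 0.10641447 0.135     ] 0.08927145503362728 -172.76469182436276
[0.47766104 0.10567863 0.13498436] [0.47017666 0.1051034  0.13477115]
[0.38135856 0.02335798 0.09007242]
[0.36309426 0.16504863 0.09478648]
[0.45673558 0.08089455 0.31009732]
2.15 [0.48233148 0.0995814  0.24746133] [-5.94372891e-02  9.98231116e-01 -1.31105291e-03  3.59846910e-04] [-0.029 -0.008 -0.023  0.011 -0.002  0.002 -0.132] [-0.46  0.17  0.19  1.97 -0.03  1.01  1.44]
```

Emit:
play_rows:
  targets:
    - {"rot": [0,0,0.3],"slide": [0,0.001,-0.01],"jaw": -1}
    - {"rot": [0,0,0],"slide": [0,0,-0.02],"jaw": -1}
    - {"rot": [0,0,0],"slide": [0,0,-0.02],"jaw": -1}
    - {"rot": [0,0,0],"slide": [0,0,0],"jaw": -1}
    - {"rot": [0,0,0],"slide": [0,0,0],"jaw": -1}
    - {"rot": [0,0,0],"slide": [0,0,0],"jaw": -1}

```text
clock: 2.75
tool_pos: [0.4809, 0.107, 0.1983]
ee_rot: [-0.065, 0.998, 0.0, 0.001]
contact_force: [-0.2, 0.1, 0.5]
finger_gap: 0.0871
finger_force: 0.0
```

Emit:
play_rows:
  targets:
    - {"rot": [0,0,0],"slide": [0,-0.001,-0.015],"jaw": -1}
    - {"rot": [0,0,0],"slide": [0,0,-0.018],"jaw": -1}
    - {"rot": [0,0,0],"slide": [0,0,-0.018],"jaw": -1}
    - {"rot": [0,0,0],"slide": [0,0,-0.012],"jaw": -1}
    - {"rot": [0,0,0],"slide": [0,0,0],"jaw": 0.5}
    - {"rot": [0,0,0],"slide": [0,0,0],"jaw": 0.5}
    - {"rot": [0,0,0],"slide": [0,0,0],"jaw": 1}
    - {"rot": [0,0,0],"slide": [0,0,0],"jaw": 1}
    - {"rot": [0,0,0],"slide": [0,0,0],"jaw": 1}
    - {"rot": [0,0,0],"slide": [0,0,0],"jaw": 1}
    - {"rot": [0,0,0],"slide": [0,0,0],"jaw": 1}

```text
clock: 3.85
tool_pos: [0.4806, 0.1051, 0.1347]
ee_rot: [-0.065, 0.998, 0.0, 0.0]
contact_force: [0.2, 0.1, -0.2]
finger_gap: 0.0391
finger_force: 0.0
```

Emit:
play_rows:
  targets:
    - {"rot": [0,0,0],"slide": [0,0,0],"jaw": 1}
    - {"rot": [0,0,0],"slide": [0,0,0],"jaw": 1}
    - {"rot": [0,0,0],"slide": [0,0,0],"jaw": 1}
    - {"rot": [0,0,0],"slide": [0,0,0],"jaw": 1}
    - {"rot": [0,0,0],"slide": [0,0,0],"jaw": 1}
    - {"rot": [0,0,0],"slide": [0,0,0],"jaw": 1}

```text
clock: 4.45
tool_pos: [0.4803, 0.1069, 0.1346]
ee_rot: [-0.065, 0.998, 0.001, -0.0]
contact_force: [-1.3, 5.7, -0.7]
finger_gap: 0.0137
finger_force: 30.0
```

```bash
python3 - <<'E'
import numpy as np
r=np.radians; q=np.linspace(0,130,41); 
q=130*(0.5-0.5*np.cos(np.pi*np.linspace(0,1,41)))*0.5+0.5*q
a=r(25+q); dx=.105*(np.cos(r(25))-np.cos(a)); dz=.105*(np.sin(a)-np.sin(r(25)))
ux=np.array([np.cos(r(97.3)),np.sin(r(97.3))])
P=np.c_[dx[:,None]*ux,dz].round(3); D=np.diff(P,axis=0)
for part in (D[:20],D[20:]): print('['+', '.join('{"rot": [0, 0, 0], "slide": [%g, %g, %g], "jaw": 1}'%tuple(d.round(3)+0) for d in part)+']')
E
```

```text
[{"rot": [0, 0, 0], "slide": [0, 0.001, 0.003], "jaw": 1}, {"rot": [0, 0, 0], "slide": [0, 0.002, 0.003], "jaw": 1}, {"rot": [0, 0, 0], "slide": [-0.001, 0.002, 0.003], "jaw": 1}, {"rot": [0, 0, 0], "slide": [0, 0.002, 0.004], "jaw": 1}, {"rot": [0, 0, 0], "slide": [0, 0.003, 0.004], "jaw": 1}, {"rot": [0, 0, 0], "slide": [-0.001, 0.003, 0.004], "jaw": 1}, {"rot": [0, 0, 0], "slide": [0, 0.003, 0.004], "jaw": 1}, {"rot": [0, 0, 0], "slide": [-0.001, 0.004, 0.004], "jaw": 1}, {"rot": [0, 0, 0], "slide": [0, 0.004, 0.004], "jaw": 1}, {"rot": [0, 0, 0], "slide": [-0.001, 0.005, 0.004], "jaw": 1}, {"rot": [0, 0, 0], "slide": [0, 0.005, 0.004], "jaw": 1}, {"rot": [0, 0, 0], "slide": [-0.001, 0.005, 0.004], "jaw": 1}, {"rot": [0, 0, 0], "slide": [-0.001, 0.006, 0.003], "jaw": 1}, {"rot": [0, 0, 0], "slide": [-0.001, 0.006, 0.003], "jaw": 1}, {"rot": [0, 0, 0], "slide": [0, 0.007, 0.003], "jaw": 1}, {"rot": [0, 0, 0], "slide": [-0.001, 0.007, 0.002], "jaw": 1}, {"rot": [0, 0, 0], "slide": [-0.001, 0.007, 0.002], "jaw": 1}, {"rot": [0, 0, 0], "slide": [-0.001, 0.007, 0.002], "jaw": 1}, {"rot
[... 652 characters left out ...]
001, 0.005, -0.004], "jaw": 1}, {"rot": [0, 0, 0], "slide": [-0.001, 0.005, -0.004], "jaw": 1}, {"rot": [0, 0, 0], "slide": [0, 0.005, -0.004], "jaw": 1}, {"rot": [0, 0, 0], "slide": [-0.001, 0.004, -0.004], "jaw": 1}, {"rot": [0, 0, 0], "slide": [0, 0.004, -0.004], "jaw": 1}, {"rot": [0, 0, 0], "slide": [-0.001, 0.003, -0.004], "jaw": 1}, {"rot": [0, 0, 0], "slide": [0, 0.003, -0.004], "jaw": 1}, {"rot": [0, 0, 0], "slide": [0, 0.003, -0.004], "jaw": 1}, {"rot": [0, 0, 0], "slide": [-0.001, 0.002, -0.004], "jaw": 1}, {"rot": [0, 0, 0], "slide": [0, 0.002, -0.003], "jaw": 1}, {"rot": [0, 0, 0], "slide": [0, 0.001, -0.003], "jaw": 1}, {"rot": [0, 0, 0], "slide": [0, 0.002, -0.003], "jaw": 1}]
```

Emit:
play_rows:
  targets:
    - {"rot": [0,0,0],"slide": [0,0.002,0.003],"jaw": 1}
    - {"rot": [0,0,0],"slide": [0,0.003,0.003],"jaw": 1}
    - {"rot": [0,0,0],"slide": [-0.001,0.002,0.003],"jaw": 1}
    - {"rot": [0,0,0],"slide": [0,0.002,0.004],"jaw": 1}
    - {"rot": [0,0,0],"slide": [0,0.003,0.004],"jaw": 1}
    - {"rot": [0,0,0],"slide": [-0.001,0.003,0.004],"jaw": 1}
    - {"rot": [0,0,0],"slide": [0,0.003,0.004],"jaw": 1}
    - {"rot": [0,0,0],"slide": [-0.001,0.004,0.004],"jaw": 1}
    - {"rot": [0,0,0],"slide": [0,0.004,0.004],"jaw": 1}
    - {"rot": [0,0,0],"slide": [-0.001,0.005,0.004],"jaw": 1}
    - {"rot": [0,0,0],"slide": [0,0.005,0.004],"jaw": 1}
    - {"rot": [0,0,0],"slide": [-0.001,0.005,0.004],"jaw": 1}
    - {"rot": [0,0,0],"slide": [-0.001,0.006,0.003],"jaw": 1}
    - {"rot": [0,0,0],"slide": [-0.001,0.006,0.003],"jaw": 1}
    - {"rot": [0,0,0],"slide": [0,0.007,0.003],"jaw": 1}
    - {"rot": [0,0,0],"slide": [-0.001,0.007,0.002],"jaw": 1}
    - {"rot": [0,0,0],"slide": [-0.001,0.007,0.002],"jaw": 1}
    - {"rot": [0,0,0],"slide": [-0.001,0.007,0.002],"jaw": 1}
    - {"rot": [0,0,0],"slide": [-0.001,0.008,0],"jaw": 1}
    - {"rot": [0,0,0],"slide": [-0.001,0.007,0.001],"jaw": 1}

```text
clock: 6.45
tool_pos: [0.4684, 0.2018, 0.1954]
ee_rot: [-0.065, 0.998, -0.0, -0.0]
contact_force: [1.8, -1.5, -9.9]
finger_gap: 0.0138
finger_force: 30.0
```

Emit:
play_rows:
  targets:
    - {"rot": [0,0,0],"slide": [-0.001,0.008,-0.001],"jaw": 1}
    - {"rot": [0,0,0],"slide": [-0.001,0.007,0],"jaw": 1}
    - {"rot": [0,0,0],"slide": [-0.001,0.008,-0.002],"jaw": 1}
    - {"rot": [0,0,0],"slide": [-0.001,0.007,-0.002],"jaw": 1}
    - {"rot": [0,0,0],"slide": [-0.001,0.007,-0.002],"jaw": 1}
    - {"rot": [0,0,0],"slide": [-0.001,0.007,-0.003],"jaw": 1}
    - {"rot": [0,0,0],"slide": [0,0.006,-0.003],"jaw": 1}
    - {"rot": [0,0,0],"slide": [-0.001,0.006,-0.003],"jaw": 1}
    - {"rot": [0,0,0],"slide": [-0.001,0.005,-0.004],"jaw": 1}
    - {"rot": [0,0,0],"slide": [-0.001,0.005,-0.004],"jaw": 1}
    - {"rot": [0,0,0],"slide": [0,0.005,-0.004],"jaw": 1}
    - {"rot": [0,0,0],"slide": [-0.001,0.004,-0.004],"jaw": 1}
    - {"rot": [0,0,0],"slide": [0,0.004,-0.004],"jaw": 1}
    - {"rot": [0,0,0],"slide": [-0.001,0.003,-0.004],"jaw": 1}
    - {"rot": [0,0,0],"slide": [0,0.003,-0.004],"jaw": 1}
    - {"rot": [0,0,0],"slide": [0,0.003,-0.004],"jaw": 1}
    - {"rot": [0,0,0],"slide": [-0.001,0.002,-0.004],"jaw": 1}
    - {"rot": [0,0,0],"slide": [0,0.002,-0.003],"jaw": 1}
    - {"rot": [0,0,0],"slide": [0,0.001,-0.003],"jaw": 1}
    - {"rot": [0,0,0],"slide": [0,0.002,-0.003],"jaw": 1}

```text
clock: 8.45
tool_pos: [0.4565, 0.2961, 0.1345]
ee_rot: [-0.065, 0.998, -0.0, -0.0]
contact_force: [1.4, -5.6, 11.5]
finger_gap: 0.0138
finger_force: 30.0
```

Emit:
play_rows:
  targets:
    - {"rot": [0,0,0],"slide": [0,0,0],"jaw": 1}
    - {"rot": [0,0,0],"slide": [0,0,0],"jaw": 1}
    - {"rot": [0,0,0],"slide": [0,0,0],"jaw": 1}

```text
clock: 8.75
tool_pos: [0.4566, 0.296, 0.1348]
ee_rot: [-0.064, 0.998, -0.0, -0.0]
contact_force: [0.8, -3.1, -0.3]
finger_gap: 0.0134
finger_force: 30.0
```

Emit:
play_rows:
  targets:
    - {"rot": [0,0,0],"slide": [0,0,0],"jaw": -1}
    - {"rot": [0,0,0],"slide": [0,0,0],"jaw": -1}
    - {"rot": [0,0,0],"slide": [0,0,0],"jaw": -1}
    - {"rot": [0,0,0],"slide": [0,0,0],"jaw": -1}
    - {"rot": [0,0,0],"slide": [0,0,0.02],"jaw": -1}
    - {"rot": [0,0,0],"slide": [0,0,0.03],"jaw": -1}
    - {"rot": [0,0,0],"slide": [0,0,0.03],"jaw": -1}
    - {"rot": [0,0,-7.5],"slide": [0,-0.02,0.02],"jaw": -1}
    - {"rot": [0,0,-7.5],"slide": [0,-0.03,0.01],"jaw": -1}
    - {"rot": [0,0,-7.5],"slide": [0.01,-0.03,0.01],"jaw": -1}
    - {"rot": [0,0,-7.5],"slide": [0.01,-0.03,0],"jaw": -1}
    - {"rot": [0,0,-7.5],"slide": [0.01,-0.03,0],"jaw": -1}
    - {"rot": [0,0,-7.5],"slide": [0.01,-0.03,0],"jaw": -1}
    - {"rot": [0,0,-7.5],"slide": [0.01,-0.03,0],"jaw": -1}
    - {"rot": [0,0,-7.5],"slide": [0.01,-0.03,0],"jaw": -1}
    - {"rot": [0,0,-7.5],"slide": [0.01,-0.03,0],"jaw": -1}
    - {"rot": [0,0,-7.5],"slide": [0.01,-0.03,0],"jaw": -1}
    - {"rot": [0,0,-7.5],"slide": [0.01,-0.03,0],"jaw": -1}
    - {"rot": [0,0,-7.5],"slide": [0.01,-0.03,0],"jaw": -1}

```text
clock: 10.65
tool_pos: [0.5569, -0.0546, 0.2547]
ee_rot: [0.662, 0.75, 0.0, -0.0]
contact_force: [1.0, -0.6, 0.0]
finger_gap: 0.0875
finger_force: 0.0
```

Emit:
play_rows:
  targets:
    - {"rot": [0,0,0],"slide": [0.01,-0.02,0],"jaw": -1}
    - {"rot": [0,0,0],"slide": [0.005,-0.01,0],"jaw": -1}
    - {"rot": [0,0,0],"slide": [0,0,0],"jaw": -1}
    - {"rot": [0,0,0],"slide": [0,0,0],"jaw": -1}

```text
clock: 11.05
tool_pos: [0.5713, -0.0825, 0.2543]
ee_rot: [0.659, 0.752, 0.0, -0.001]
contact_force: [-0.6, 0.6, -0.2]
finger_gap: 0.087
finger_force: 0.0
```

```bash
python3 - <<'E'
from h import *
c=snap('top','top1'); pots(c); hsv=cv2.cvtColor(c['img'],cv2.COLOR_BGR2HSV); print('green px hsv',hsv[257,429]); print('wrist'); pots(snap('wrist','w2'))
s=get_state(); print(s['tool_pos'],s['ee_rot'],s['q'].round(2))
i=np.vstack([c['img'][230:345,240:460]]); cv2.imwrite('pics/top1c.png',cv2.resize(i,None,fx=3,fy=3,interpolation=3))
E
```

```text
red (429.17962646484375, 289.34466552734375) r 6.39756441116333 world [ 0.4854 -0.3481  0.05  ] area 123
orange (389.0, 257.5) r 6.265082359313965 world [ 0.5898 -0.2222  0.05  ] area 123
green px hsv [ 67 148 110]
wrist
orange (324.0, 351.5) r 14.009025573730469 world [ 0.5935 -0.2313  0.05  ] area 168
[ 0.57128517 -0.08206914  0.25440432] [ 6.59057919e-01  7.52091913e-01  2.77522417e-04 -5.80905324e-04] [-0.36  0.33  0.55  1.79 -0.19  1.08  0.39]
```

View pics/top1c.png

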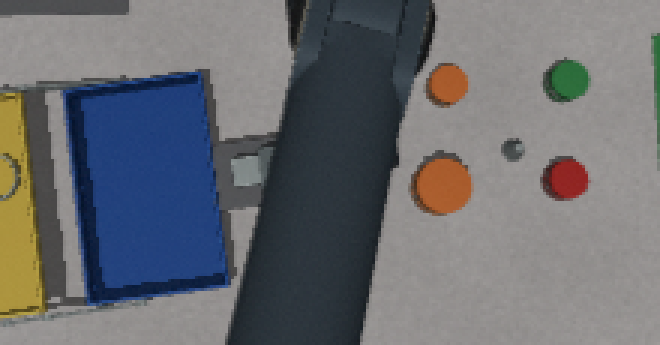

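The crop shows the tray open behind the empty box, with the ring still in it. Orange is at (447,84), green at (566,80) and red at (565,179), all where they were before. I'll pick orange first.

Emit:
play_rows:
  targets:
    - {"rot": [0,0,0],"slide": [0.002,-0.015,0],"jaw": -1}
    - {"rot": [0,0,0],"slide": [0.0035,-0.025,-0.01],"jaw": -1}
    - {"rot": [0,0,0],"slide": [0.004,-0.03,-0.02],"jaw": -1}
    - {"rot": [0,0,0],"slide": [0.004,-0.03,-0.03],"jaw": -1}
    - {"rot": [0,0,0],"slide": [0.003,-0.025,-0.03],"jaw": -1}
    - {"rot": [0,0,0],"slide": [0.002,-0.015,-0.02],"jaw": -1}
    - {"rot": [0,0,0],"slide": [0,0,-0.01],"jaw": -1}
    - {"rot": [0,0,0],"slide": [0,0,0],"jaw": -1}
    - {"rot": [0,0,0],"slide": [0,0,0],"jaw": -1}

```text
clock: 12.05
tool_pos: [0.5908, -0.2227, 0.1353]
ee_rot: [0.659, 0.752, 0.001, 0.0]
contact_force: [0.4, -0.5, 0.1]
finger_gap: 0.0868
finger_force: 0.0
```

Emit:
play_rows:
  targets:
    - {"rot": [0,0,0],"slide": [0,0,-0.02],"jaw": -1}
    - {"rot": [0,0,0],"slide": [0,0,-0.024],"jaw": -1}
    - {"rot": [0,0,0],"slide": [0,0,-0.024],"jaw": -1}
    - {"rot": [0,0,0],"slide": [0,0,-0.015],"jaw": -1}
    - {"rot": [0,0,0],"slide": [0,0,-0.005],"jaw": 0}
    - {"rot": [0,0,0],"slide": [0,0,0],"jaw": 1}
    - {"rot": [0,0,0],"slide": [0,0,0],"jaw": 1}
    - {"rot": [0,0,0],"slide": [0,0,0],"jaw": 1}
    - {"rot": [0,0,0],"slide": [0,0,0],"jaw": 1}
    - {"rot": [0,0,0],"slide": [0,0,0],"jaw": 1}
    - {"rot": [0,0,0],"slide": [0,0,0],"jaw": 1}
  grip_force: 20

```text
clock: 13.15
tool_pos: [0.5904, -0.2239, 0.047]
ee_rot: [0.66, 0.751, 0.0, 0.0]
contact_force: [-0.1, 0.2, 2.2]
finger_gap: 0.0418
finger_force: 20.0
```

Emit:
play_rows:
  targets:
    - {"rot": [0,0,0],"slide": [0,0,0.01],"jaw": 1}
    - {"rot": [0,0,0],"slide": [0,0,0.025],"jaw": 1}
    - {"rot": [0,0,0],"slide": [0,0,0.035],"jaw": 1}
    - {"rot": [0,0,0],"slide": [0,0,0.035],"jaw": 1}
    - {"rot": [0,0,0],"slide": [0,0.01,0.035],"jaw": 1}
    - {"rot": [0,0,0],"slide": [-0.002,0.02,0.02],"jaw": 1}
    - {"rot": [0,0,0],"slide": [-0.004,0.03,0.005],"jaw": 1}
    - {"rot": [0,0,0],"slide": [-0.006,0.035,0],"jaw": 1}
    - {"rot": [0,0,0],"slide": [-0.006,0.035,0],"jaw": 1}
    - {"rot": [0,0,0],"slide": [-0.006,0.035,0],"jaw": 1}
    - {"rot": [0,0,0],"slide": [-0.006,0.035,0],"jaw": 1}
    - {"rot": [0,0,0],"slide": [-0.006,0.035,0],"jaw": 1}
    - {"rot": [0,0,0],"slide": [-0.006,0.03,0],"jaw": 1}
    - {"rot": [0,0,0],"slide": [-0.003,0.025,0],"jaw": 1}
    - {"rot": [0,0,0],"slide": [-0.001,0.013,0],"jaw": 1}
    - {"rot": [0,0,0],"slide": [0,0,0],"jaw": 1}
    - {"rot": [0,0,0],"slide": [0,0,0],"jaw": 1}
    - {"rot": [0,0,0],"slide": [0,0,0],"jaw": 1}

```text
clock: 14.95
tool_pos: [0.5443, 0.077, 0.2118]
ee_rot: [0.661, 0.75, -0.0, 0.0]
contact_force: [-0.2, -0.6, -1.2]
finger_gap: 0.0415
finger_force: 20.0
```

Emit:
play_rows:
  targets:
    - {"rot": [0,0,0],"slide": [0,0.002,-0.02],"jaw": 1}
    - {"rot": [0,0,0],"slide": [0,0,-0.03],"jaw": 1}
    - {"rot": [0,0,0],"slide": [0,0,-0.03],"jaw": 1}
    - {"rot": [0,0,0],"slide": [0,0,-0.03],"jaw": 1}
    - {"rot": [0,0,0],"slide": [0,0,-0.025],"jaw": 1}
    - {"rot": [0,0,0],"slide": [0,0,-0.015],"jaw": 1}
    - {"rot": [0,0,0],"slide": [0,0,-0.008],"jaw": 1}
    - {"rot": [0,0,0],"slide": [0,0,-0.002],"jaw": 1}
    - {"rot": [0,0,0],"slide": [0,0,-0.001],"jaw": 1}
    - {"rot": [0,0,0],"slide": [0,0,0],"jaw": 1}

```text
clock: 15.95
tool_pos: [0.5448, 0.0812, 0.0515]
ee_rot: [0.66, 0.751, 0.001, 0.001]
contact_force: [-1.1, 0.6, -0.8]
finger_gap: 0.0415
finger_force: 20.0
```

Emit:
play_rows:
  targets:
    - {"rot": [0,0,0],"slide": [0,0,0],"jaw": -0.33}
    - {"rot": [0,0,0],"slide": [0,0,0],"jaw": -0.33}
    - {"rot": [0,0,0],"slide": [0,0,0],"jaw": -0.33}
    - {"rot": [0,0,0],"slide": [0,0,0],"jaw": -0.33}

```text
clock: 16.35
tool_pos: [0.5442, 0.0812, 0.0508]
ee_rot: [0.66, 0.751, 0.0, 0.0]
contact_force: [-0.5, -0.0, -0.8]
finger_gap: 0.0569
finger_force: 0.0
```

Emit:
play_rows:
  targets:
    - {"rot": [0,0,0],"slide": [0,0,0.015],"jaw": -0.33}
    - {"rot": [0,0,0],"slide": [0,0,0.03],"jaw": -0.33}
    - {"rot": [0,0,0],"slide": [0,0,0.035],"jaw": -0.33}
    - {"rot": [0,0,0],"slide": [0,0,0.035],"jaw": -1}
    - {"rot": [0,0,0],"slide": [0,-0.01,0.03],"jaw": -1}
    - {"rot": [0,0,0],"slide": [-0.003,-0.025,0.014],"jaw": -1}
    - {"rot": [0,0,0],"slide": [-0.006,-0.04,0],"jaw": -1}
    - {"rot": [0,0,0],"slide": [-0.006,-0.04,0],"jaw": -1}
    - {"rot": [0,0,0],"slide": [-0.006,-0.04,0],"jaw": -1}
    - {"rot": [0,0,0],"slide": [-0.006,-0.04,0],"jaw": -1}
    - {"rot": [0,0,0],"slide": [-0.006,-0.04,0],"jaw": -1}
    - {"rot": [0,0,0],"slide": [-0.006,-0.04,0],"jaw": -1}
    - {"rot": [0,0,0],"slide": [-0.006,-0.04,0],"jaw": -1}
    - {"rot": [0,0,0],"slide": [-0.006,-0.04,0],"jaw": -1}
    - {"rot": [0,0,0],"slide": [-0.005,-0.035,0],"jaw": -1}
    - {"rot": [0,0,0],"slide": [-0.002,-0.02,-0.01],"jaw": -1}
    - {"rot": [0,0,0],"slide": [-0.001,-0.01,-0.02],"jaw": -1}
    - {"rot": [0,0,0],"slide": [0,-0.009,-0.02],"jaw": -1}
    - {"rot": [0,0,0],"slide": [0,0,-0.01],"jaw": -1}
    - {"rot": [0,0,0],"slide": [0,0,0],"jaw": -1}

```text
clock: 18.35
tool_pos: [0.4844, -0.3471, 0.1489]
ee_rot: [0.66, 0.751, -0.0, -0.001]
contact_force: [-0.6, 0.5, 0.6]
finger_gap: 0.087
finger_force: 0.0
```

```bash
sed -i "s/(hsv\[...,1\]>150)/(hsv[...,1]>110)/" h.py; python3 - <<'E'
from h import *
c=snap('top','top2'); pots(c)
print('wrist'); pots(snap('wrist','w3'))
s=get_state(); print(s['tool_pos'],s['ee_rot'])
E
```

```text
red (428.978271484375, 289.3369445800781) r 6.418903827667236 world [ 0.4854 -0.3474  0.05  ] area 81
orange (295.5, 272.8333435058594) r 6.3465681076049805 world [0.543  0.0817 0.05  ] area 123
wrist
red (324.65985107421875, 248.66357421875) r 29.03997230529785 world [ 0.4873 -0.3456  0.05  ] area 2463
orange (340.5, 63.0) r 38.707332611083984 world [ 0.4814 -0.2265  0.05  ] area 188
green (404.5141296386719, 268.201416015625) r 28.570905685424805 world [ 0.5459 -0.3528  0.05  ] area 2109
[ 0.48557808 -0.3473812   0.15041976] [6.59652377e-01 7.51570694e-01 3.33965698e-04 3.48385778e-04]
```

View pics/w3.png

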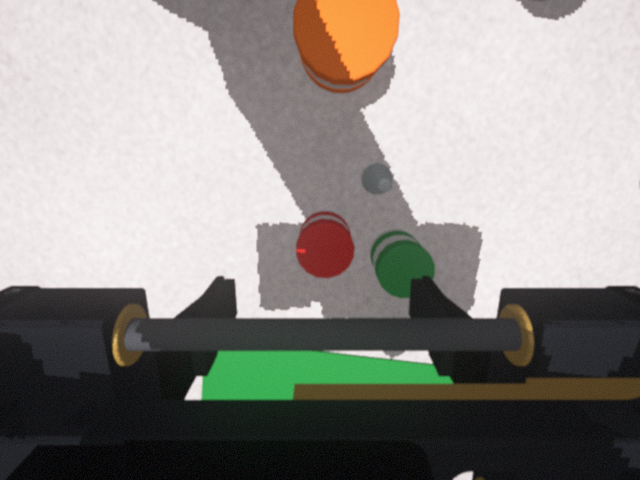

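The wrist view shows the green pot has been knocked beside red. It is now at (403,265), against red at (325,248), with the nozzle at (377,179). Both pots are upright with about 18 mm between them, so I'll grip red across world y instead.

Emit:
play_rows:
  targets:
    - {"rot": [0,0,8.4],"slide": [0,0,0],"jaw": -0.47}
    - {"rot": [0,0,8.4],"slide": [0,0,0],"jaw": -0.47}
    - {"rot": [0,0,8.4],"slide": [0,0,0],"jaw": -0.47}
    - {"rot": [0,0,8.4],"slide": [0,0,0],"jaw": -0.47}
    - {"rot": [0,0,8.4],"slide": [0,0,0],"jaw": -0.47}
    - {"rot": [0,0,8.4],"slide": [0,0,0],"jaw": -0.47}
    - {"rot": [0,0,8.4],"slide": [0,0,0],"jaw": -0.47}
    - {"rot": [0,0,8.4],"slide": [0,0,0],"jaw": -0.47}
    - {"rot": [0,0,8.4],"slide": [0,0,0],"jaw": -0.47}
    - {"rot": [0,0,8.4],"slide": [0,0,0],"jaw": -0.47}
    - {"rot": [0,0,8.4],"slide": [0,0,0],"jaw": -0.47}
    - {"rot": [0,0,0],"slide": [0,0,-0.02],"jaw": -0.47}
    - {"rot": [0,0,0],"slide": [0,0,-0.01],"jaw": -0.47}
    - {"rot": [0,0,0],"slide": [0,0,0],"jaw": -0.47}
    - {"rot": [0,0,0],"slide": [0,0,0],"jaw": -0.47}

```text
clock: 19.95
tool_pos: [0.4854, -0.3478, 0.1201]
ee_rot: [-0.086, 0.996, -0.0, 0.0]
contact_force: [-0.1, 0.7, -0.7]
finger_gap: 0.0642
finger_force: 0.0
```

```bash
python3 - <<'E'
from h import *
c=snap('top','top3'); pots(c)
print('wrist'); c=snap('wrist','w4'); pots(c)
s=get_state(); print(s['tool_pos'],s['ee_rot'],s['finger_gap'])
E
```

```text
orange (295.55999755859375, 272.739990234375) r 6.285107612609863 world [0.5433 0.0815 0.05  ] area 124
green (430.75, 270.75) r 6.373874664306641 world [ 0.5453 -0.356   0.05  ] area 123
wrist
red (323.3628845214844, 263.60107421875) r 32.76254653930664 world [ 0.4858 -0.3477  0.05  ] area 3079
orange (530.0, 270.0) r 38.483863830566406 world [ 0.4679 -0.2192  0.05  ] area 553
green (296.5, 351.5) r 28.504484176635742 world [ 0.5509 -0.3548  0.05  ] area 841
[ 0.48558108 -0.34805513  0.12042146] [-8.55254493e-02  9.96335770e-01 -4.43939919e-04  4.83888391e-04] 0.06418159738058593
```

View pics/w4.png

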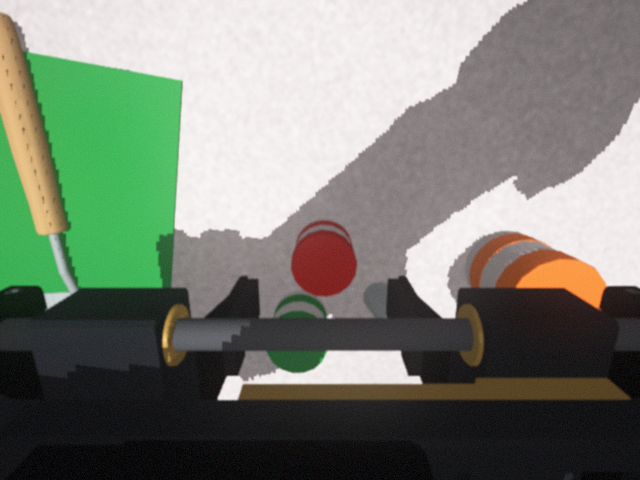

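The view shows red centred at (324,262), with the nozzle at (377,300) and green at (298,335) both clear of the fingers' paths.

Emit:
play_rows:
  targets:
    - {"rot": [0,0,0],"slide": [0,0.001,-0.02],"jaw": -0.47}
    - {"rot": [0,0,0],"slide": [0,0,-0.025],"jaw": -0.47}
    - {"rot": [0,0,0],"slide": [0,0,-0.02],"jaw": -0.47}
    - {"rot": [0,0,0],"slide": [0,0,-0.008],"jaw": -0.47}
    - {"rot": [0,0,0],"slide": [0,0,0],"jaw": -0.3}
    - {"rot": [0,0,0],"slide": [0,0,0],"jaw": 1}
    - {"rot": [0,0,0],"slide": [0,0,0],"jaw": 1}
    - {"rot": [0,0,0],"slide": [0,0,0],"jaw": 1}
    - {"rot": [0,0,0],"slide": [0,0,0],"jaw": 1}
    - {"rot": [0,0,0],"slide": [0,0,0],"jaw": 1}

```text
clock: 21.05
tool_pos: [0.4857, -0.3473, 0.0477]
ee_rot: [-0.085, 0.996, -0.001, 0.001]
contact_force: [-0.6, -0.1, 6.2]
finger_gap: 0.0413
finger_force: 20.0
```

Emit:
play_rows:
  targets:
    - {"rot": [0,0,0],"slide": [0,0,0.01],"jaw": 1}
    - {"rot": [0,0,0],"slide": [0,0,0.025],"jaw": 1}
    - {"rot": [0,0,0],"slide": [0,0,0.035],"jaw": 1}
    - {"rot": [0,0,0],"slide": [0,0,0.035],"jaw": 1}
    - {"rot": [0,0,0],"slide": [0,0.01,0.035],"jaw": 1}
    - {"rot": [0,0,-7.7],"slide": [0,0.02,0.025],"jaw": 1}
    - {"rot": [0,0,-7.7],"slide": [0,0.035,0.01],"jaw": 1}
    - {"rot": [0,0,-7.7],"slide": [0,0.035,0],"jaw": 1}
    - {"rot": [0,0,-7.7],"slide": [0,0.035,0],"jaw": 1}
    - {"rot": [0,0,-7.7],"slide": [0,0.035,0],"jaw": 1}
    - {"rot": [0,0,-7.7],"slide": [0,0.035,0],"jaw": 1}
    - {"rot": [0,0,-7.7],"slide": [0.001,0.035,0],"jaw": 1}
    - {"rot": [0,0,-7.7],"slide": [0.001,0.035,0],"jaw": 1}
    - {"rot": [0,0,-7.7],"slide": [0,0.035,0],"jaw": 1}
    - {"rot": [0,0,-7.7],"slide": [0,0.035,0],"jaw": 1}
    - {"rot": [0,0,-7.7],"slide": [0,0.035,0],"jaw": 1}
    - {"rot": [0,0,-7.7],"slide": [0,0.035,0],"jaw": 1}
    - {"rot": [0,0,0],"slide": [0,0.035,0],"jaw": 1}
    - {"rot": [0,0,0],"slide": [0,0.03,0],"jaw": 1}
    - {"rot": [0,0,0],"slide": [0,0.01,0],"jaw": 1}

```text
clock: 23.05
tool_pos: [0.4862, 0.1468, 0.2217]
ee_rot: [0.658, 0.753, 0.0, -0.001]
contact_force: [-0.8, -0.2, -1.2]
finger_gap: 0.0416
finger_force: 20.0
```

Emit:
play_rows:
  targets:
    - {"rot": [0,0,0],"slide": [0,0,0],"jaw": 1}
    - {"rot": [0,0,0],"slide": [0,0,0],"jaw": 1}
    - {"rot": [0,0,0],"slide": [0,0,0],"jaw": 1}
    - {"rot": [0,0,0],"slide": [0,0,0],"jaw": 1}

```text
clock: 23.45
tool_pos: [0.4872, 0.1415, 0.2217]
ee_rot: [0.661, 0.75, -0.0, 0.0]
contact_force: [0.1, 0.2, -0.6]
finger_gap: 0.0415
finger_force: 20.0
```

Emit:
play_rows:
  targets:
    - {"rot": [0,0,0],"slide": [0,0,-0.02],"jaw": 1}
    - {"rot": [0,0,0],"slide": [0,0,-0.03],"jaw": 1}
    - {"rot": [0,0,0],"slide": [0,0,-0.03],"jaw": 1}
    - {"rot": [0,0,0],"slide": [0,0,-0.03],"jaw": 1}
    - {"rot": [0,0,0],"slide": [0,0,-0.03],"jaw": 1}
    - {"rot": [0,0,0],"slide": [0,0,-0.018],"jaw": 1}
    - {"rot": [0,0,0],"slide": [0,0,-0.009],"jaw": 1}
    - {"rot": [0,0,0],"slide": [0,0,-0.002],"jaw": 1}
    - {"rot": [0,0,0],"slide": [0,0,-0.001],"jaw": 1}
    - {"rot": [0,0,0],"slide": [0,0,0],"jaw": 1}

```text
clock: 24.45
tool_pos: [0.4878, 0.1432, 0.0525]
ee_rot: [0.66, 0.751, 0.001, 0.0]
contact_force: [0.2, -0.4, -1.6]
finger_gap: 0.0414
finger_force: 20.0
```

Emit:
play_rows:
  targets:
    - {"rot": [0,0,0],"slide": [0,0,0],"jaw": -0.33}
    - {"rot": [0,0,0],"slide": [0,0,0],"jaw": -0.33}
    - {"rot": [0,0,0],"slide": [0,0,0],"jaw": -0.33}
    - {"rot": [0,0,0],"slide": [0,0,0],"jaw": -0.33}

```text
clock: 24.85
tool_pos: [0.4872, 0.1433, 0.0519]
ee_rot: [0.66, 0.751, 0.0, 0.0]
contact_force: [-0.3, 1.0, 0.1]
finger_gap: 0.0566
finger_force: 0.0
```

Emit:
play_rows:
  targets:
    - {"rot": [0,0,0],"slide": [0,0,0.015],"jaw": -0.33}
    - {"rot": [0,0,0],"slide": [0,0,0.03],"jaw": -0.33}
    - {"rot": [0,0,0],"slide": [0,0,0.035],"jaw": -0.33}
    - {"rot": [0,0,0],"slide": [0,0,0.035],"jaw": -1}
    - {"rot": [0,0,0],"slide": [0.001,-0.01,0.03],"jaw": -1}
    - {"rot": [0,0,0],"slide": [0.003,-0.025,0.014],"jaw": -1}
    - {"rot": [0,0,0],"slide": [0.005,-0.04,0],"jaw": -1}
    - {"rot": [0,0,0],"slide": [0.005,-0.04,0],"jaw": -1}
    - {"rot": [0,0,0],"slide": [0.005,-0.045,0],"jaw": -1}
    - {"rot": [0,0,0],"slide": [0.005,-0.045,0],"jaw": -1}
    - {"rot": [0,0,0],"slide": [0.005,-0.045,0],"jaw": -1}
    - {"rot": [0,0,0],"slide": [0.005,-0.045,0],"jaw": -1}
    - {"rot": [0,0,0],"slide": [0.005,-0.045,0],"jaw": -1}
    - {"rot": [0,0,0],"slide": [0.005,-0.045,0],"jaw": -1}
    - {"rot": [0,0,0],"slide": [0.005,-0.045,0],"jaw": -1}
    - {"rot": [0,0,0],"slide": [0.005,-0.035,-0.01],"jaw": -1}
    - {"rot": [0,0,0],"slide": [0.003,-0.02,-0.02],"jaw": -1}
    - {"rot": [0,0,0],"slide": [0.001,-0.014,-0.03],"jaw": -1}
    - {"rot": [0,0,0],"slide": [0,0,-0.02],"jaw": -1}
    - {"rot": [0,0,0],"slide": [0,0,0],"jaw": -1}

```text
clock: 26.85
tool_pos: [0.543, -0.3549, 0.1271]
ee_rot: [0.66, 0.751, -0.001, -0.003]
contact_force: [-0.1, 0.1, 0.4]
finger_gap: 0.087
finger_force: 0.0
```

Emit:
play_rows:
  targets:
    - {"rot": [0,0,0],"slide": [0,0,0],"jaw": -1}
    - {"rot": [0,0,0],"slide": [0,0,0],"jaw": -1}

```text
clock: 27.05
tool_pos: [0.546, -0.3559, 0.1321]
ee_rot: [0.66, 0.752, 0.0, 0.001]
contact_force: [-0.2, 0.7, 0.4]
finger_gap: 0.0874
finger_force: 0.0
```

```bash
python3 - <<'E'
from h import *
c=snap('top','top4'); pots(c)
print('wrist'); c=snap('wrist','w5'); pots(c)
s=get_state(); print(s['tool_pos'],s['ee_rot'],s['finger_gap'])
E
```

```text
red (277.5, 290.5) r 6.041623115539551 world [0.4867 0.1395 0.05  ] area 117
orange (295.5, 272.8333435058594) r 6.3465681076049805 world [0.543  0.0817 0.05  ] area 125
green (430.0, 271.0) r 6.082862854003906 world [ 0.5445 -0.3535  0.05  ] area 78
wrist
orange (246.0, 17.0) r 45.310142517089844 world [ 0.4876 -0.2229  0.05  ] area 454
green (323.31109619140625, 255.05555725097656) r 30.52132225036621 world [ 0.5474 -0.3535  0.05  ] area 2853
[ 0.54595494 -0.35585594  0.13217158] [6.59682460e-01 7.51543236e-01 4.51456914e-04 1.27009087e-03] 0.08711618198935824
```

Emit:
play_rows:
  targets:
    - {"rot": [0,0,0],"slide": [0,0.001,-0.02],"jaw": -1}
    - {"rot": [0,0,0],"slide": [0,0,-0.025],"jaw": -1}
    - {"rot": [0,0,0],"slide": [0,0,-0.025],"jaw": -1}
    - {"rot": [0,0,0],"slide": [0,0,-0.014],"jaw": -0.5}
    - {"rot": [0,0,0],"slide": [0,0,-0.001],"jaw": -0.3}
    - {"rot": [0,0,0],"slide": [0,0,0],"jaw": 1}
    - {"rot": [0,0,0],"slide": [0,0,0],"jaw": 1}
    - {"rot": [0,0,0],"slide": [0,0,0],"jaw": 1}
    - {"rot": [0,0,0],"slide": [0,0,0],"jaw": 1}
    - {"rot": [0,0,0],"slide": [0,0,0],"jaw": 1}
    - {"rot": [0,0,0],"slide": [0,0,0],"jaw": 1}

```text
clock: 28.25
tool_pos: [0.5455, -0.355, 0.0463]
ee_rot: [0.66, 0.751, 0.0, 0.001]
contact_force: [-0.0, 0.5, 4.1]
finger_gap: 0.0416
finger_force: 20.0
```

Emit:
play_rows:
  targets:
    - {"rot": [0,0,0],"slide": [0,0,0.01],"jaw": 1}
    - {"rot": [0,0,0],"slide": [0,0,0.025],"jaw": 1}
    - {"rot": [0,0,0],"slide": [0,0,0.035],"jaw": 1}
    - {"rot": [0,0,0],"slide": [0,0,0.035],"jaw": 1}
    - {"rot": [0,0,0],"slide": [0,0.01,0.035],"jaw": 1}
    - {"rot": [0,0,0],"slide": [-0.005,0.02,0.025],"jaw": 1}
    - {"rot": [0,0,0],"slide": [-0.007,0.03,0.011],"jaw": 1}
    - {"rot": [0,0,0],"slide": [-0.008,0.035,0],"jaw": 1}
    - {"rot": [0,0,0],"slide": [-0.008,0.035,0],"jaw": 1}
    - {"rot": [0,0,0],"slide": [-0.008,0.035,0],"jaw": 1}
    - {"rot": [0,0,0],"slide": [-0.008,0.035,0],"jaw": 1}
    - {"rot": [0,0,0],"slide": [-0.008,0.035,0],"jaw": 1}
    - {"rot": [0,0,0],"slide": [-0.008,0.035,0],"jaw": 1}
    - {"rot": [0,0,0],"slide": [-0.008,0.035,0],"jaw": 1}
    - {"rot": [0,0,0],"slide": [-0.008,0.035,0],"jaw": 1}
    - {"rot": [0,0,0],"slide": [-0.008,0.035,0],"jaw": 1}
    - {"rot": [0,0,0],"slide": [-0.008,0.03,0],"jaw": 1}
    - {"rot": [0,0,0],"slide": [-0.0045,0.0175,0],"jaw": 1}
    - {"rot": [0,0,0],"slide": [0,0,0],"jaw": 1}
    - {"rot": [0,0,0],"slide": [0,0,0],"jaw": 1}

```text
clock: 30.25
tool_pos: [0.4486, 0.067, 0.2218]
ee_rot: [0.66, 0.751, -0.0, 0.0]
contact_force: [-1.1, -0.1, -0.4]
finger_gap: 0.0414
finger_force: 20.0
```

Emit:
play_rows:
  targets:
    - {"rot": [0,0,0],"slide": [0,0,0],"jaw": 1}
    - {"rot": [0,0,0],"slide": [0,0,0],"jaw": 1}

```text
clock: 30.45
tool_pos: [0.4488, 0.0663, 0.2216]
ee_rot: [0.661, 0.75, -0.0, 0.0]
contact_force: [0.7, -0.4, -1.2]
finger_gap: 0.0416
finger_force: 20.0
```

Emit:
play_rows:
  targets:
    - {"rot": [0,0,0],"slide": [0,0.001,-0.02],"jaw": 1}
    - {"rot": [0,0,0],"slide": [0,0,-0.03],"jaw": 1}
    - {"rot": [0,0,0],"slide": [0,0,-0.03],"jaw": 1}
    - {"rot": [0,0,0],"slide": [0,0,-0.03],"jaw": 1}
    - {"rot": [0,0,0],"slide": [0,0,-0.03],"jaw": 1}
    - {"rot": [0,0,0],"slide": [0,0,-0.019],"jaw": 1}
    - {"rot": [0,0,0],"slide": [0,0,-0.009],"jaw": 1}
    - {"rot": [0,0,0],"slide": [0,0,-0.002],"jaw": 1}
    - {"rot": [0,0,0],"slide": [0,0,-0.001],"jaw": 1}
    - {"rot": [0,0,0],"slide": [0,0,0],"jaw": 1}

```text
clock: 31.45
tool_pos: [0.4494, 0.0687, 0.0514]
ee_rot: [0.66, 0.751, 0.001, 0.001]
contact_force: [0.3, 0.0, -0.2]
finger_gap: 0.0413
finger_force: 20.0
```

Emit:
play_rows:
  targets:
    - {"rot": [0,0,0],"slide": [0,0,0],"jaw": -0.33}
    - {"rot": [0,0,0],"slide": [0,0,0],"jaw": -0.33}
    - {"rot": [0,0,0],"slide": [0,0,0],"jaw": -0.33}
    - {"rot": [0,0,0],"slide": [0,0,0],"jaw": -0.33}

```text
clock: 31.85
tool_pos: [0.4487, 0.0688, 0.0508]
ee_rot: [0.66, 0.751, 0.0, 0.0]
contact_force: [-0.6, 0.1, -0.6]
finger_gap: 0.0572
finger_force: 0.0
```

Emit:
play_rows:
  targets:
    - {"rot": [0,0,0],"slide": [0,0,0.015],"jaw": -0.33}
    - {"rot": [0,0,0],"slide": [0,0,0.03],"jaw": -0.33}
    - {"rot": [0,0,0],"slide": [0,0,0.04],"jaw": -0.33}
    - {"rot": [0,0,0],"slide": [0,0,0.04],"jaw": -1}
    - {"rot": [0,0,0],"slide": [0,0,0.04],"jaw": -1}
    - {"rot": [0,0,7.5],"slide": [0,0.01,0.02],"jaw": -1}
    - {"rot": [0,0,7.5],"slide": [0,0.02,0.01],"jaw": -1}
    - {"rot": [0,0,7.5],"slide": [0,0.02,0.005],"jaw": -1}
    - {"rot": [0,0,7.5],"slide": [0,0.02,0],"jaw": -1}
    - {"rot": [0,0,7.5],"slide": [0.001,0.02,0],"jaw": -1}
    - {"rot": [0,0,7.5],"slide": [0.001,0.02,0],"jaw": -1}
    - {"rot": [0,0,7.5],"slide": [0.001,0.02,0],"jaw": -1}
    - {"rot": [0,0,7.5],"slide": [0.001,0.02,0],"jaw": -1}
    - {"rot": [0,0,7.5],"slide": [0.001,0.02,0],"jaw": -1}
    - {"rot": [0,0,7.5],"slide": [0.001,0.02,0],"jaw": -1}
    - {"rot": [0,0,7.5],"slide": [0.001,0.02,0],"jaw": -1}
    - {"rot": [0,0,7.3],"slide": [0.001,0.017,0],"jaw": -1}
    - {"rot": [0,0,0],"slide": [0,0,0],"jaw": -1}
    - {"rot": [0,0,0],"slide": [0,0,0],"jaw": -1}
    - {"rot": [0,0,0],"slide": [0,0,0],"jaw": -1}

```text
clock: 33.85
tool_pos: [0.4567, 0.2942, 0.2504]
ee_rot: [-0.061, 0.998, -0.0, -0.0]
contact_force: [-0.2, -0.5, -0.0]
finger_gap: 0.0871
finger_force: 0.0
```

```bash
python3 - <<'E'
from h import *
c=snap('top','top5'); pots(c)
s=get_state(); print(s['clock'],s['tool_pos'],s['ee_rot'],s['finger_gap'])
a=cv2.resize(c['img'][240:340,210:450],None,fx=3,fy=3,interpolation=3); s=snap('side','side5')
b=cv2.resize(s['img'][200:410,180:440],None,fx=2,fy=2,interpolation=3)[:, :]
o=np.zeros((300+290,720,3),'uint8'); o[:300]=a; b=cv2.resize(s['img'][190:335,180:440],(520,290),interpolation=3); o[300:,:520]=b
cv2.imwrite('pics/chk5.png',o)
E
```

```text
red (277.5, 290.5) r 6.041623115539551 world [0.4867 0.1395 0.05  ] area 106
orange (295.5, 272.8333435058594) r 6.3465681076049805 world [0.543  0.0817 0.05  ] area 126
green (300.3846130371094, 302.26922607421875) r 6.299466609954834 world [0.4485 0.0662 0.05  ] area 122
33.9 [0.45671341 0.29427939 0.25054848] [-6.12758031e-02  9.98120811e-01 -3.41847683e-04 -7.39488714e-05] 0.086881589878583
```

View pics/chk5.png

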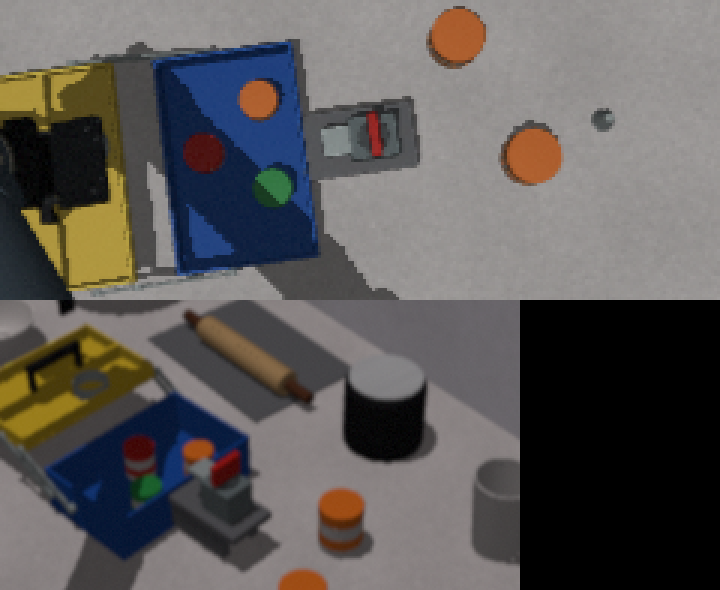

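Both crops show the three pots upright in the box: orange (258,98), red (203,152) and green (272,187) in the upper half. The ring is still in the open tray. Now I'll grip the bar again.

Emit:
play_rows:
  targets:
    - {"rot": [0,0,0.2],"slide": [0,0.002,-0.015],"jaw": -1}
    - {"rot": [0,0,0],"slide": [0,0,-0.03],"jaw": -1}
    - {"rot": [0,0,0],"slide": [0,0,-0.03],"jaw": -1}
    - {"rot": [0,0,0],"slide": [0,0,-0.025],"jaw": -1}
    - {"rot": [0,0,0],"slide": [0,0,-0.015],"jaw": -1}
    - {"rot": [0,0,0],"slide": [0,0,0],"jaw": 0}
    - {"rot": [0,0,0],"slide": [0,0,0],"jaw": 0.4}
    - {"rot": [0,0,0],"slide": [0,0,0],"jaw": 1}
    - {"rot": [0,0,0],"slide": [0,0,0],"jaw": 1}
    - {"rot": [0,0,0],"slide": [0,0,0],"jaw": 1}
    - {"rot": [0,0,0],"slide": [0,0,0],"jaw": 1}
    - {"rot": [0,0,0],"slide": [0,0,0],"jaw": 1}
    - {"rot": [0,0,0],"slide": [0,0,0],"jaw": 1}
    - {"rot": [0,0,0],"slide": [0,0,0],"jaw": 1}
    - {"rot": [0,0,0],"slide": [0,0,0],"jaw": 1}
  grip_force: 30

```text
clock: 35.45
tool_pos: [0.4566, 0.2966, 0.1354]
ee_rot: [-0.065, 0.998, -0.001, -0.0]
contact_force: [2.1, -9.0, 2.8]
finger_gap: 0.0151
finger_force: 3.8
```

Emit:
play_rows:
  targets:
    - {"rot": [0,0,0],"slide": [0,-0.001,0],"jaw": 1}
    - {"rot": [0,0,0],"slide": [0,0,0],"jaw": 1}
    - {"rot": [0,0,0],"slide": [0,0,0],"jaw": 1}

```text
clock: 35.75
tool_pos: [0.4567, 0.296, 0.1355]
ee_rot: [-0.064, 0.998, -0.0, -0.0]
contact_force: [1.2, -2.6, 0.4]
finger_gap: 0.0139
finger_force: 30.0
```

Emit:
play_rows:
  targets:
    - {"rot": [0,0,0],"slide": [0,-0.002,0.003],"jaw": 1}
    - {"rot": [0,0,0],"slide": [0,-0.001,0.003],"jaw": 1}
    - {"rot": [0,0,0],"slide": [0,-0.002,0.003],"jaw": 1}
    - {"rot": [0,0,0],"slide": [0.001,-0.002,0.004],"jaw": 1}
    - {"rot": [0,0,0],"slide": [0,-0.003,0.004],"jaw": 1}
    - {"rot": [0,0,0],"slide": [0,-0.003,0.004],"jaw": 1}
    - {"rot": [0,0,0],"slide": [0.001,-0.003,0.004],"jaw": 1}
    - {"rot": [0,0,0],"slide": [0,-0.004,0.004],"jaw": 1}
    - {"rot": [0,0,0],"slide": [0.001,-0.004,0.004],"jaw": 1}
    - {"rot": [0,0,0],"slide": [0,-0.005,0.004],"jaw": 1}
    - {"rot": [0,0,0],"slide": [0.001,-0.005,0.004],"jaw": 1}
    - {"rot": [0,0,0],"slide": [0.001,-0.005,0.004],"jaw": 1}
    - {"rot": [0,0,0],"slide": [0.001,-0.006,0.003],"jaw": 1}
    - {"rot": [0,0,0],"slide": [0,-0.006,0.003],"jaw": 1}
    - {"rot": [0,0,0],"slide": [0.001,-0.007,0.003],"jaw": 1}
    - {"rot": [0,0,0],"slide": [0.001,-0.007,0.002],"jaw": 1}
    - {"rot": [0,0,0],"slide": [0.001,-0.007,0.002],"jaw": 1}
    - {"rot": [0,0,0],"slide": [0.001,-0.008,0.002],"jaw": 1}
    - {"rot": [0,0,0],"slide": [0.001,-0.007,0],"jaw": 1}
    - {"rot": [0,0,0],"slide": [0.001,-0.008,0.001],"jaw": 1}

```text
clock: 37.75
tool_pos: [0.4683, 0.2022, 0.1964]
ee_rot: [-0.065, 0.998, 0.001, 0.0]
contact_force: [5.3, 3.6, -15.4]
finger_gap: 0.014
finger_force: 30.0
```

Emit:
play_rows:
  targets:
    - {"rot": [0,0,0],"slide": [0.001,-0.007,-0.002],"jaw": 1}
    - {"rot": [0,0,0],"slide": [0.001,-0.008,0],"jaw": 1}
    - {"rot": [0,0,0],"slide": [0.001,-0.007,-0.002],"jaw": 1}
    - {"rot": [0,0,0],"slide": [0.001,-0.007,-0.002],"jaw": 1}
    - {"rot": [0,0,0],"slide": [0.001,-0.007,-0.002],"jaw": 1}
    - {"rot": [0,0,0],"slide": [0,-0.007,-0.003],"jaw": 1}
    - {"rot": [0,0,0],"slide": [0.001,-0.006,-0.003],"jaw": 1}
    - {"rot": [0,0,0],"slide": [0.001,-0.006,-0.003],"jaw": 1}
    - {"rot": [0,0,0],"slide": [0.001,-0.005,-0.004],"jaw": 1}
    - {"rot": [0,0,0],"slide": [0,-0.005,-0.004],"jaw": 1}
    - {"rot": [0,0,0],"slide": [0.001,-0.005,-0.004],"jaw": 1}
    - {"rot": [0,0,0],"slide": [0,-0.004,-0.004],"jaw": 1}
    - {"rot": [0,0,0],"slide": [0.001,-0.004,-0.004],"jaw": 1}
    - {"rot": [0,0,0],"slide": [0,-0.003,-0.004],"jaw": 1}
    - {"rot": [0,0,0],"slide": [0.001,-0.003,-0.004],"jaw": 1}
    - {"rot": [0,0,0],"slide": [0,-0.003,-0.004],"jaw": 1}
    - {"rot": [0,0,0],"slide": [0,-0.002,-0.004],"jaw": 1}
    - {"rot": [0,0,0],"slide": [0.001,-0.002,-0.003],"jaw": 1}
    - {"rot": [0,0,0],"slide": [0,-0.002,-0.003],"jaw": 1}
    - {"rot": [0,0,0],"slide": [0,-0.001,-0.003],"jaw": 1}

```text
clock: 39.75
tool_pos: [0.4806, 0.1071, 0.1349]
ee_rot: [-0.064, 0.998, -0.0, -0.0]
contact_force: [-6.8, -6.1, 26.9]
finger_gap: 0.0135
finger_force: 30.0
```

Emit:
play_rows:
  targets:
    - {"rot": [0,0,0],"slide": [0,0,0],"jaw": 1}
    - {"rot": [0,0,0],"slide": [0,0,0],"jaw": 1}
    - {"rot": [0,0,0],"slide": [0,0,0],"jaw": 1}

```text
clock: 40.05
tool_pos: [0.4805, 0.1071, 0.1353]
ee_rot: [-0.064, 0.998, -0.0, -0.0]
contact_force: [-2.4, -5.8, 10.0]
finger_gap: 0.0137
finger_force: 30.0
```

Emit:
play_rows:
  targets:
    - {"rot": [0,0,0],"slide": [0,0,0],"jaw": -0.3}
    - {"rot": [0,0,0],"slide": [0,0,0],"jaw": -0.3}
    - {"rot": [0,0,0],"slide": [0,0,0],"jaw": -0.3}
    - {"rot": [0,0,0],"slide": [0,0,0],"jaw": -0.3}
    - {"rot": [0,0,0],"slide": [0,0,0.02],"jaw": -0.3}
    - {"rot": [0,0,0],"slide": [0,0,0.03],"jaw": -0.3}
    - {"rot": [0,0,0],"slide": [0,0,0.02],"jaw": -0.3}
    - {"rot": [0,0,0],"slide": [0.002,-0.02,0],"jaw": -0.3}
    - {"rot": [0,0,0],"slide": [0.004,-0.03,0],"jaw": -0.3}
    - {"rot": [0,0,0],"slide": [0.004,-0.03,0],"jaw": -0.3}
    - {"rot": [0,0,0],"slide": [0.004,-0.03,0],"jaw": -0.3}
    - {"rot": [0,0,0],"slide": [0.003,-0.025,0],"jaw": -0.3}
    - {"rot": [0,0,0],"slide": [0.001,-0.012,0],"jaw": -0.3}
    - {"rot": [0,0,0],"slide": [0,0,0],"jaw": -0.3}
    - {"rot": [0,0,0],"slide": [0,0,0],"jaw": -0.3}
    - {"rot": [0,0,0],"slide": [0,0,0],"jaw": -0.3}

```text
clock: 41.65
tool_pos: [0.4985, -0.0375, 0.2045]
ee_rot: [-0.066, 0.998, 0.0, -0.0]
contact_force: [0.7, 0.2, 0.1]
finger_gap: 0.0564
finger_force: 0.0
```

```bash
python3 - <<'E'
from h import *
c=snap('wrist','w6')
s=get_state(); print(s['clock'],s['tool_pos'],s['ee_rot'],s['finger_gap'])
hsv=cv2.cvtColor(c['img'],cv2.COLOR_BGR2HSV);W=cloud(c); m=((hsv[...,0]<5)|(hsv[...,0]>175))&(hsv[...,1]>150)&(W[...,2]>.134)&(W[...,2]<.147)
p=W[m]; print(len(p),p.mean(0),cv2.minAreaRect(p[:,:2].astype('float32')))
E
```

```text
41.7 [ 0.4985186  -0.03764816  0.2044821 ] [-6.59154504e-02  9.97825141e-01  3.64433575e-04 -9.74839842e-05] 0.056412476581491455
1018 [ 0.49812264 -0.03928612  0.13978576] ((0.4998817443847656, -0.039070576429367065), (0.04296048730611801, 0.009803461842238903), 7.171578884124756)
```

View pics/w6.png

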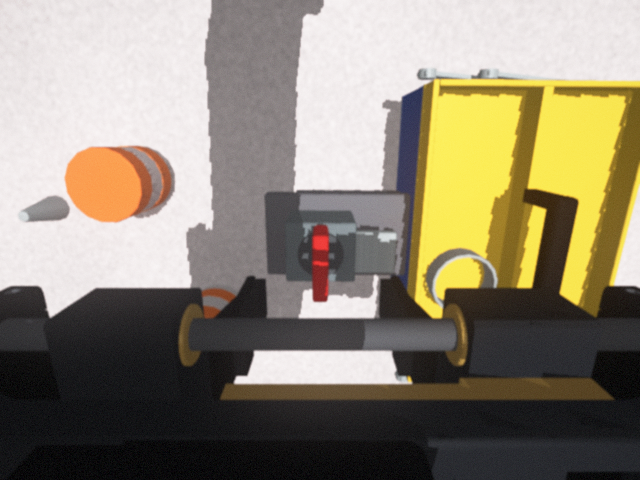

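The tray is closed with the ring in it at (462,285). The knob wing at (320,260) is between the fingers and matches the estimate of (0.4995, −0.039).

Emit:
play_rows:
  targets:
    - {"rot": [0,0,-0.2],"slide": [0.001,-0.0015,-0.015],"jaw": -0.3}
    - {"rot": [0,0,0],"slide": [0,0,-0.02],"jaw": -0.3}
    - {"rot": [0,0,0],"slide": [0,0,-0.02],"jaw": -0.3}
    - {"rot": [0,0,0],"slide": [0,0,-0.014],"jaw": -0.3}
    - {"rot": [0,0,0],"slide": [0,0,0],"jaw": 0.3}
    - {"rot": [0,0,0],"slide": [0,0,0],"jaw": 0.5}
    - {"rot": [0,0,0],"slide": [0,0,0],"jaw": 1}
    - {"rot": [0,0,0],"slide": [0,0,0],"jaw": 1}
    - {"rot": [0,0,0],"slide": [0,0,0],"jaw": 1}
    - {"rot": [0,0,0],"slide": [0,0,0],"jaw": 1}
    - {"rot": [0,0,0],"slide": [0,0,0],"jaw": 1}
    - {"rot": [0,0,0],"slide": [0,0,0],"jaw": 1}
    - {"rot": [0,0,0],"slide": [0,0,0],"jaw": 1}
    - {"rot": [0,0,0],"slide": [0,0,0],"jaw": 1}
  grip_force: 30

```text
clock: 43.1
tool_pos: [0.4997, -0.0405, 0.1359]
ee_rot: [-0.063, 0.998, 0.0, 0.0]
contact_force: [-1.0, 2.1, 3.8]
finger_gap: 0.0101
finger_force: 30.0
```

Emit:
play_rows:
  targets:
    - {"rot": [0,0,0],"slide": [-0.0004,0.003,0],"jaw": 1}
    - {"rot": [0,0,0],"slide": [-0.0004,0.003,0],"jaw": 1}
    - {"rot": [0,0,0],"slide": [-0.0004,0.003,0],"jaw": 1}
    - {"rot": [0,0,0],"slide": [-0.0004,0.003,0],"jaw": 1}
    - {"rot": [0,0,0],"slide": [-0.0004,0.003,0],"jaw": 1}
    - {"rot": [0,0,0],"slide": [-0.0004,0.003,0],"jaw": 1}
    - {"rot": [0,0,0],"slide": [-0.0004,0.003,0],"jaw": 1}
    - {"rot": [0,0,0],"slide": [-0.0004,0.003,0],"jaw": 1}
    - {"rot": [0,0,0],"slide": [-0.0004,0.003,0],"jaw": 1}
    - {"rot": [0,0,0],"slide": [-0.0004,0.003,0],"jaw": 1}
    - {"rot": [0,0,0],"slide": [0,0,0],"jaw": 1}
    - {"rot": [0,0,0],"slide": [0,0,0],"jaw": 1}

```text
clock: 44.3
tool_pos: [0.4959, -0.0101, 0.1358]
ee_rot: [-0.063, 0.998, 0.0, 0.0]
contact_force: [-0.5, -0.4, 6.1]
finger_gap: 0.0097
finger_force: 30.0
```

Emit:
play_rows:
  targets:
    - {"rot": [0,0,0],"slide": [-0.0002,0.002,0],"jaw": 1}
    - {"rot": [0,0,0],"slide": [-0.0003,0.002,0],"jaw": 1}
    - {"rot": [0,0,0],"slide": [0,0,0],"jaw": 1}
    - {"rot": [0,0,0],"slide": [0,0,0],"jaw": 1}

```text
clock: 44.7
tool_pos: [0.4955, -0.0069, 0.1358]
ee_rot: [-0.063, 0.998, -0.0, 0.0]
contact_force: [0.4, -3.3, 5.5]
finger_gap: 0.0099
finger_force: 30.0
```

Emit:
play_rows:
  targets:
    - {"rot": [0,0,0],"slide": [-0.0002,0.002,0],"jaw": 1}
    - {"rot": [0,0,0],"slide": [0,0,0],"jaw": 1}
    - {"rot": [0,0,0],"slide": [0,0,0],"jaw": 1}

```text
clock: 45.0
tool_pos: [0.4954, -0.0067, 0.1358]
ee_rot: [-0.062, 0.998, -0.001, 0.001]
contact_force: [0.5, -7.1, 4.9]
finger_gap: 0.0099
finger_force: 30.0
```

Emit:
play_rows:
  targets:
    - {"rot": [0,0,-3],"slide": [0.0001,-0.001,0],"jaw": 1}
    - {"rot": [0,0,-6],"slide": [0,0,0],"jaw": 1}
    - {"rot": [0,0,-6],"slide": [0,0,0],"jaw": 1}
    - {"rot": [0,0,-6],"slide": [0,0,0],"jaw": 1}
    - {"rot": [0,0,-6],"slide": [0,0,0],"jaw": 1}
    - {"rot": [0,0,-6],"slide": [0,0,0],"jaw": 1}
    - {"rot": [0,0,-6],"slide": [0,0,0],"jaw": 1}
    - {"rot": [0,0,-6],"slide": [0,0,0],"jaw": 1}
    - {"rot": [0,0,-6],"slide": [0,0,0],"jaw": 1}
    - {"rot": [0,0,-6],"slide": [0,0,0],"jaw": 1}
    - {"rot": [0,0,-6],"slide": [0,0,0],"jaw": 1}
    - {"rot": [0,0,-6],"slide": [0,0,0],"jaw": 1}
    - {"rot": [0,0,-6],"slide": [0,0,0],"jaw": 1}
    - {"rot": [0,0,-6],"slide": [0,0,0],"jaw": 1}
    - {"rot": [0,0,-6],"slide": [0,0,0],"jaw": 1}
    - {"rot": [0,0,-3],"slide": [0,0,0],"jaw": 1}
    - {"rot": [0,0,0],"slide": [0,0,0],"jaw": 1}
    - {"rot": [0,0,0],"slide": [0,0,0],"jaw": 1}

```text
clock: 46.8
tool_pos: [0.496, -0.0061, 0.1358]
ee_rot: [0.661, 0.75, 0.001, 0.001]
contact_force: [1.7, -4.2, 3.2]
finger_gap: 0.0099
finger_force: 30.0
```

```bash
python3 - <<'E'
from h import *
s=get_state(); print(s['tool_pos'],s['ee_rot'],s['ft_torque'],s['contact_force'],s['finger_gap'],'yang',2*np.degrees(np.arctan2(s['ee_rot'][1],s['ee_rot'][0]))-90)
E
```

```text
[ 0.49599198 -0.00606903  0.13583812] [6.60900135e-01 7.50472698e-01 6.29417310e-04 1.15970791e-03] [-0.81622445 -0.61886584  0.0069141 ] [ 1.67125533 -4.24321     3.23374483] 0.00994196460536523 yang 7.2627954030051995
```

Emit:
play_rows:
  targets:
    - {"rot": [0,0,-1.5],"slide": [0,0,0],"jaw": 1}
    - {"rot": [0,0,-1.5],"slide": [0,0,0],"jaw": 1}
    - {"rot": [0,0,0],"slide": [0,0,0],"jaw": 1}
    - {"rot": [0,0,0],"slide": [0,0,0],"jaw": 1}

```text
clock: 47.2
tool_pos: [0.496, -0.006, 0.1359]
ee_rot: [0.68, 0.733, 0.0, 0.001]
contact_force: [4.3, -3.6, 2.5]
finger_gap: 0.0098
finger_force: 30.0
```

```bash
python3 - <<'E'
from h import *
s=get_state(); print(s['tool_pos'],s['ft_torque'],s['contact_force'],'yang',2*np.degrees(np.arctan2(s['ee_rot'][1],s['ee_rot'][0]))-90)
E
```

```text
[ 0.4960088  -0.00603237  0.135851  ] [-0.97628016 -0.84633443  0.55493226] [ 4.3265675  -3.60761921  2.49813584] yang 4.327711128167891
```

Emit:
play_rows:
  targets:
    - {"rot": [0,0,0],"slide": [0,0,0],"jaw": -0.3}
    - {"rot": [0,0,0],"slide": [0,0,0],"jaw": -0.3}
    - {"rot": [0,0,0],"slide": [0,0,0],"jaw": -0.3}
    - {"rot": [0,0,0],"slide": [0,0,0],"jaw": -0.3}
    - {"rot": [0,0,0],"slide": [0,0,0.02],"jaw": -0.3}
    - {"rot": [0,0,0],"slide": [0,0,0.03],"jaw": -0.3}
    - {"rot": [0,0,0],"slide": [0,0,0.04],"jaw": -0.3}
    - {"rot": [0,0,0],"slide": [0,-0.02,0.03],"jaw": -0.3}
    - {"rot": [0,0,0],"slide": [0,-0.04,0],"jaw": -0.3}
    - {"rot": [0,0,0],"slide": [0,-0.04,0],"jaw": -0.3}
    - {"rot": [0,0,0],"slide": [0,-0.04,0],"jaw": -0.3}
    - {"rot": [0,0,0],"slide": [0,-0.04,0],"jaw": -0.3}
    - {"rot": [0,0,0],"slide": [0,-0.03,0],"jaw": -0.3}
    - {"rot": [0,0,0],"slide": [0,-0.02,0],"jaw": -0.3}
    - {"rot": [0,0,0],"slide": [0,0,0],"jaw": -0.3}
    - {"rot": [0,0,0],"slide": [0,0,0],"jaw": -0.3}

```text
clock: 48.8
tool_pos: [0.4946, -0.2351, 0.255]
ee_rot: [0.681, 0.732, 0.0, -0.001]
contact_force: [0.7, 0.0, -0.4]
finger_gap: 0.0569
finger_force: 0.0
```

```bash
python3 - <<'E'
from h import *
c=snap('top','top6'); W=cloud(c); Z=W[...,2]; hsv=cv2.cvtColor(c['img'],cv2.COLOR_BGR2HSV)
b=(Z>.115)&(Z<.16); b[:, :250]=0;b[:,355:]=0;b[:240]=0;b[340:]=0
n_,l,st,ce=cv2.connectedComponentsWithStats(b.astype('uint8'))
for k in range(1,n_):
    if st[k,4]>8: q=W[l==k]; print(ce[k],st[k,4],q.mean(0),cv2.minAreaRect(q[:,:2].astype('float32')), np.median(q[:,2]))
s=snap('side','side6')
o=np.zeros((600,720,3),'uint8'); o[:300]=cv2.resize(c['img'][240:340,230:470],(720,300),interpolation=3); o[300:]=cv2.resize(s['img'][220:370,190:550],(720,300),interpolation=3)
cv2.imwrite('pics/chk6.png',o); print(get_state()['tool_pos'])
E
```

```text
[286.21014493 290.97826087] 138 [0.4804376  0.1054892  0.13405346] ((0.48164188861846924, 0.10590743273496628), (0.08849803358316422, 0.01404781173914671), 6.751535892486572) 0.13458954718843386
[323.46153846 285.82692308] 52 [ 0.49451596 -0.00731949  0.1375997 ] ((0.4950827658176422, -0.007258625701069832), (0.010180080309510231, 0.04043368622660637), 6.862894058227539) 0.13913524139063638
[ 0.49511143 -0.23406688  0.25519744]
```

View pics/chk6.png

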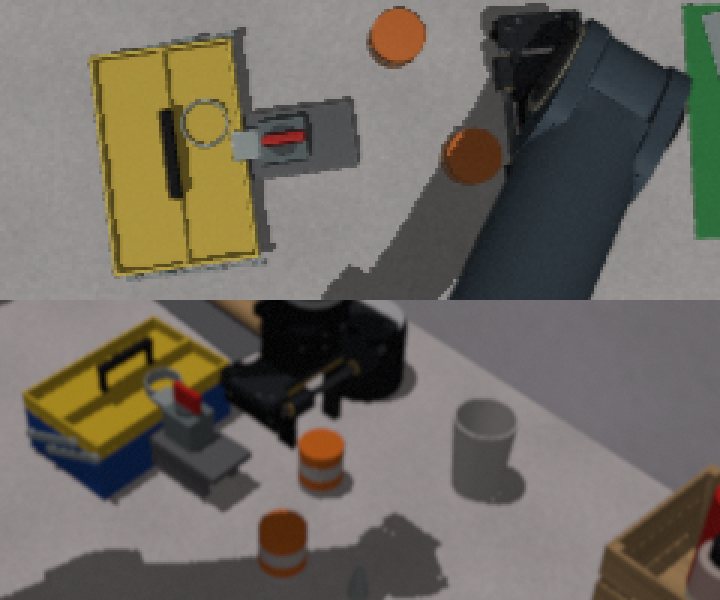

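The tray is back at its starting pixels, with the ring in it at (205,123). The clamp nose reaches over the rim at (245,145), and the wing at (283,137) lies along the box's x. The nozzle and the decoy pots haven't moved, so I'm handing it in.

```bash
python3 -c "
from station import sign_off; print(sign_off())"
```

```text
the job is handed in; nothing more can be done
None
```

The job is handed in after 49 s on the robot's clock: red, green and orange pots upright in the box (there was no blue), tray lowered with the ring cutter in it, clamp fully in and then locked; no verdict came back.

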